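# Nest the dough cutters in their tin and close it

### The arm

A 6-joint arm with a two-finger parallel gripper is mounted at the origin on a cart in front of the work surface, level with it; the furniture and walls round the work are solid. World frame = base frame: x ahead of the robot, y to its left, z up, the work surface at z = 0. Lengths are in m, angles in degrees, forces in N, time in s.
With the tool pointing down it reaches from about 0.225 to 0.725 m from the base axis. Payload 3.1 kg.
Tool frame: the origin (TCP) lies at the very end of the fingers, on their centre line; the grasp point (between the pads) lies 19 mm behind it; z points along the fingers, y is the direction in which the jaws open and shut (so a half turn about z gives the same grasp; the last joint's range is limited). The gripper opens to 85 mm and grips with 20 to 120 N. Pads are 22 mm wide; open, the fingers measure 114 mm over their backs; the gripper's body (76 mm by 85 mm) begins 54 mm behind the grasp point. The pads swing forward as they close: fully open they stand 13 mm farther back than shut.
Start: joints at [63.896, 2.75, 5.684, 92.934, 0, 82.678], TCP at [0.169, 0.497, 0.231] pointing down, gripper open.
Joint ranges: [-166.93, 166.93], [-56.73, 111.36], [-69.38, 81.34], [-121.58, 131.49], [-85.45, 84.26], [-180, 180]. Speed limits (degrees/s): [159.86, 159.86, 180, 180, 180, 180].

### API

Orientations are given as [roll, pitch, yaw] about the fixed x, y, z axes, in that order (R = Rz(yaw) Ry(pitch) Rx(roll)).
In Python, from plant import ctrl, get_image, calibration gives the robot as it stands.
- The arm moves only by the tool apply_moves, never from a script. Its argument "targets" is one flat list of numbers, 7 for each row, row after row: the turn, a rotation vector about the tool's x, y, z in degrees, then the shift along the tool's x, y, z in cm, then the finger opening in cm, from 0 to 8.54. In form: [wx, wy, wz, dx, dy, dz, grip, wx, wy, wz, dx, dy, dz, grip, ...]. A call has 1 to 8 rows; each row shifts and turns the commanded pose from where the row before left it, along the tool's axes as they then stand; what a row does not reach is not made up. A row lasts 1/12 s, in which the tool goes at most 41.7 mm and 7.16 degrees, less where a joint would pass 70% of its speed; a pose out of reach is approached as far as the arm can. A call is refused whole if a number of a shift passes 4.17 or a number of a turn 7.16, either way. A call with a gripper value outside its range is refused whole. The fingers move at their own pace and stop on an object; "squeeze" is the grip in N (left out, the last holds). Time passes only in rows, so rows that do not move let the fingers close. It gives the time, the measured TCP pose, the force and the opening at its end, in the units of the state.
- ctrl.read_state(): the state, without advancing time (a new reading comes with each control period).
- get_image(name): name is "side" or "top" or "wrist"; returns the picture (420x560x3 uint8, red, green, blue); there is no depth.
- calibration(name): a dict with "fx", "fy", "cx", "cy" (pixels), "eye" and "orientation" of the camera in the world; the wrist camera has in their place "hand_eye" (4x4, takes a point from camera to tool coordinates, whose origin is the TCP and whose axes are the flange's). Camera axes: x right, y down, z forward; pixel columns grow to the right and rows downward; lengths in m; the calibration is good to about 2 mm. A picture is of the moment at which its call begins: read the wrist's pose just before it. calibration takes no time and is no camera call.
- ctrl.close_job(): hands the job in, once; it reports no verdict.
The state is a dict: "clock": time; "qpos": joint angles; "joint_vel": joint speeds; "effort": joint torques, N m; "ee_pos": TCP position; "ee_rot": TCP orientation; "force": force on the tool from outside, world axes, zero at the start; "ft_torque": the same for the moment, N m; "gripper_width": opening from 0.0 (shut) to 1.0 (fully open).
Only numpy, scipy, OpenCV 4.12 (cv2) and the standard library are available. Lean on these libraries where they do the work, as an engineer would, in place of code of your own. Each camera call takes 0.05 s, during which the arm holds its last target.

### The job

Put the set of four round dough cutters away in their metal tin: stand the smallest on the tin's floor, then lower each next larger one over those already there, so that all four stand flat on the floor one inside the other, and close the tin with its lid, seated level and fully home. Leave the coffee cup and the water glass standing where they are.

Things in the scene. Friction and masses are not known exactly. Their poses are not given: they have to be found in the camera images.
- cutter_small_mid (a point): the smallest of four round steel dough cutters: open ring 38 mm across (inside 34), 28 mm tall, standing on its edge, with a strip handle arching over it, 44 mm tall in all. Point: on the axis, 22 mm above the lower edge; z up, the handle runs along x. Its flat top is 24 mm long (x), 19 wide (y), 5 thick, upper face 22 mm above the point, open below. Loose, under 0.12 kg
- cutter_medium_mid (a point): the second smallest of four round steel dough cutters: open ring 54 mm across (inside 50), 28 mm tall, standing on its edge, with a strip handle arching over it, 55 mm tall in all. Point: on the axis, 27.5 mm above the lower edge; z up, the handle runs along x. Its flat top is 24 mm long (x), 19 wide (y), 5 thick, upper face 27.5 mm above the point, open below. Loose, under 0.12 kg
- cutter_large_mid (a point): the second largest of four round steel dough cutters: open ring 70 mm across (inside 66), 28 mm tall, standing on its edge, with a strip handle arching over it, 66 mm tall in all. Point: on the axis, 33 mm above the lower edge; z up, the handle runs along x. Its flat top is 24 mm long (x), 19 wide (y), 5 thick, upper face 33 mm above the point, open below. Loose, under 0.12 kg
- cutter_largest_mid (a point): the largest of four round steel dough cutters: open ring 86 mm across (inside 82), 28 mm tall, standing on its edge, with a strip handle arching over it, 77 mm tall in all. Point: on the axis, 38.5 mm above the lower edge; z up, the handle runs along x. Its flat top is 24 mm long (x), 19 wide (y), 5 thick, upper face 38.5 mm above the point, open below. Loose, under 0.12 kg
- lid_mid (a point): the tin's loose deep metal lid, standing skirt down on the counter: 121 mm across, 117 mm wide inside, flat top 56.5 mm above its lower edge, and in the middle a wooden knob, 22 mm across, widest from 62 to 72 mm, its top 76 mm above the lower edge. Point: on the axis, 38 mm above the lower edge; z up. Under 0.22 kg
- tin: the cutters' open round metal tin: body 120 mm across up to a level shoulder at 32 mm, then a neck 109 mm across (111 at most) up to 45 mm; inside 104 mm, floor 3 mm thick; it does not slide. Origin: centre of its underside, z up. The lid slips over the neck and rests on the shoulder; its point is then 70 mm above this origin, its inside 6 mm above the nested cutters
- cup_mid (a point): bystander: white porcelain coffee cup, 73 mm across, 61 mm tall, full; the point is on its axis 30 mm above its foot, z up
- glass_mid (a point): bystander: clear tumbler of water, 75 mm across, 111 mm tall; the point is on its axis 55 mm above its foot, z up

How it is judged:
By the outcome, as a careful person would: the job done as asked, in the order asked, and still so for the second after the job is handed in, with the robot touching nothing.
It also fails if it takes over 109 s, if anything falls off the work surface, if the arm or the gripper's body presses on something with over 40 N, if the wrist force passes 120 N, or if a joint passes its speed limit or range.

## Working session

There is one attempt and no reset: what is moved stays moved. The work goes in short steps, Python scripts to look and compute and a tool call to move; the robot and the scene stay as the last step left them, time stands still between calls to the robot, and variables do not carry over. Pictures are saved under pics/ and viewed, and the job is handed in when it is done.

Besides the shell and the picture viewer there is one more tool, called after "Call:" as name(argument=value, ...) on one line, values as JSON. apply_moves: Moves the arm, as the interface text tells. Its arguments: {"type":"object","properties":{"targets":{"type":"array","items":{"type":"number"}},"squeeze":{"type":"number"}},"required":["targets"]}

```bash
ls; mkdir -p pics; python3 - <<'E'
from plant import ctrl,get_image,calibration
import cv2
print(ctrl.read_state())
for n in("side","top","wrist"):
    print(n,calibration(n))
    cv2.imwrite(f"pics/{n}0.png",get_image(n)[:,:,::-1])
E
```

```text
pics
{'clock': 0.0, 'qpos': array([ 6.38969172e+01,  2.79228742e+00,  5.59216137e+00,  9.29341083e+01,
       -5.08974651e-04,  8.26796544e+01]), 'joint_vel': array([ 0.01877768,  0.11670332, -0.0034143 , -0.01238051,  0.03425763,
        0.0309381 ]), 'effort': array([ 2.09844176e-03, -3.38778913e+01,  3.20016932e+01,  2.03627214e-02,
        2.51243291e-04,  1.05467688e-06]), 'ee_pos': array([0.16876539, 0.49648952, 0.23012746]), 'ee_rot': array([-1.79866795e+02, -1.65988680e-02,  1.61217244e+02]), 'force': array([-0.38396066,  0.4927674 , -0.47080315]), 'ft_torque': array([-0.00512817,  0.03685345,  0.01073395]), 'gripper_width': 0.999685153802951}
side {'fx': 403.3789578756653, 'fy': 403.3789578756653, 'cx': 275.66517958616544, 'cy': 215.59629575008037, 'eye': array([ 0.12570762, -0.88871396,  0.43838086]), 'orientation': array([-111.94593067,   -1.17501248,  -28.10327895])}
top {'fx': 385.7870301718013, 'fy': 385.7870301718013, 'cx': 278.3593908882766, 'cy': 202.5434605212636, 'eye': array([ 0.37527982, -0.06887519,  1.08932231]), 'orientation': array([-169.26575384,    0.29763204,  -89.6461904 ])}
wrist {'fx': 307.8411412758194, 'fy': 307.8411412758194, 'cx': 279.10034106004827, 'cy': 208.31201783175726, 'hand_eye': array([[-1.29660782e-04, -9.52944112e-01, -3.03146008e-01,
         7.66890927e-02],
       [ 9.99998890e-01,  3.26304820e-04, -1.45346098e-03,
         8.89265230e-04],
       [ 1.48398509e-03, -3.03145860e-01,  9.52943013e-01,
        -1.42015113e-01],
       [ 0.00000000e+00,  0.00000000e+00,  0.00000000e+00,
         1.00000000e+00]])}
```

View pics/top0.png

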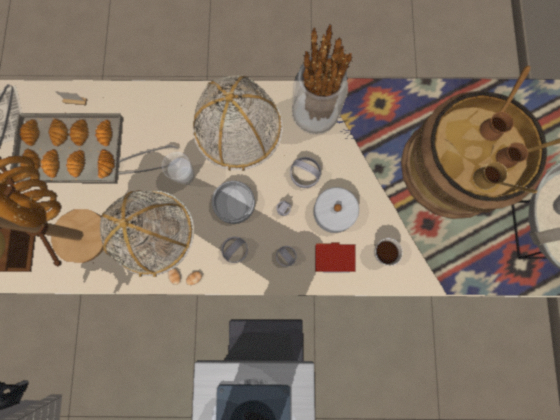

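View pics/side0.png

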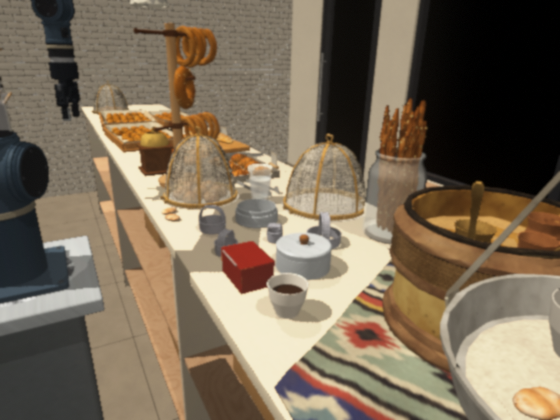

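View pics/wrist0.png

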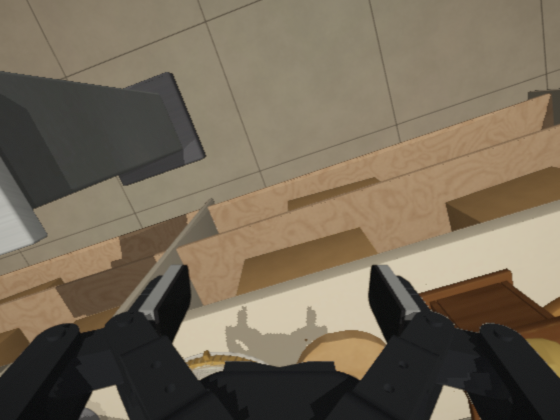

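The top view shows the tin near (235,203). The cutters are near (285,205), (286,257), (234,250) and (306,173), the lid at (337,210), the cup at (388,250) and the glass at (179,170). I'll zoom in for detail.

```bash
cat > h.py <<'E'
import numpy as np, cv2
from scipy.spatial.transform import Rotation as R
from plant import ctrl,get_image,calibration
def cam(n,st=None):
    c=calibration(n)
    if n=="wrist":
        H=c["hand_eye"]; Rt=R.from_euler('xyz',st["ee_rot"],degrees=True).as_matrix()
        M=Rt@H[:3,:3]; e=Rt@H[:3,3]+st["ee_pos"]
    else:
        M=R.from_euler('xyz',c["orientation"],degrees=True).as_matrix(); e=c["eye"]
    return c,M,e
def ray(n,uv,z,st=None):
    c,M,e=cam(n,st)
    d=M@np.array([(uv[0]-c["cx"])/c["fx"],(uv[1]-c["cy"])/c["fy"],1])
    return e+d*(z-e[2])/d[2]
def proj(n,p,st=None):
    c,M,e=cam(n,st); q=(np.asarray(p,float).reshape(-1,3)-e)@M
    return np.c_[c["fx"]*q[:,0]/q[:,2]+c["cx"],c["fy"]*q[:,1]/q[:,2]+c["cy"]]
def circ(c,r,z,n=90):
    t=np.linspace(0,2*np.pi,n); return np.c_[c[0]+r*np.cos(t),c[1]+r*np.sin(t),np.full(n,z)]
E
python3 - <<'E'
from h import *
im=cv2.imread("pics/top0.png")
cv2.imwrite("pics/topz.png",cv2.resize(im[145:280,150:350],None,fx=4,fy=4,interpolation=cv2.INTER_CUBIC))
im=cv2.imread("pics/side0.png")
cv2.imwrite("pics/sidez.png",cv2.resize(im[180:320,180:360],None,fx=4,fy=4,interpolation=cv2.INTER_CUBIC))
for n,uv,z in [("tin",(235,203),.045),("c1",(285,205),.044),("c",(286,257),.05),("c",(234,250),.06),("c",(306,173),.04),("lid",(337,208),.07),("cup",(388,250),.06),("glass",(179,170),.05),("box",(335,258),.05)]:
    print(n,ray("top",uv,z).round(3))
E
```

```text
tin [0.571 0.057 0.045]
c1 [ 0.567 -0.081  0.044]
c [ 0.424 -0.084  0.05 ]
c [0.442 0.055 0.06 ]
c [ 0.659 -0.139  0.04 ]
lid [ 0.554 -0.22   0.07 ]
cup [ 0.444 -0.354  0.06 ]
glass [0.663 0.216 0.05 ]
box [ 0.423 -0.214  0.05 ]
```

View pics/topz.png

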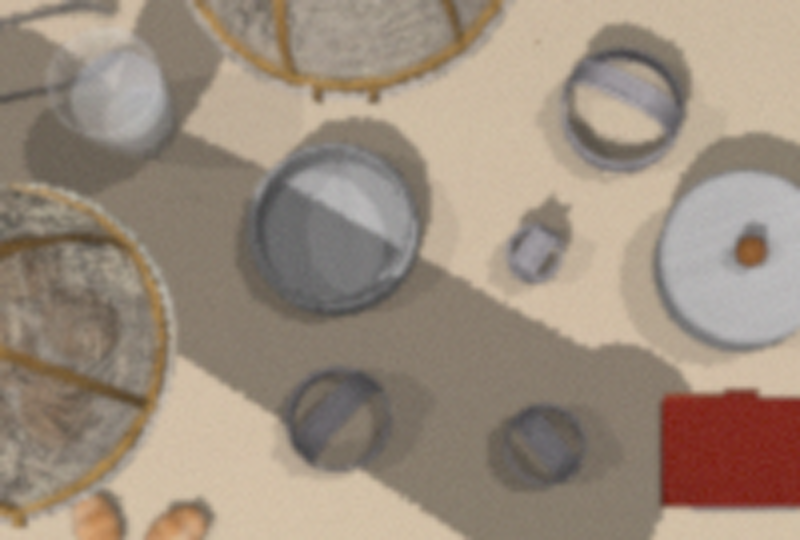

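View pics/sidez.png

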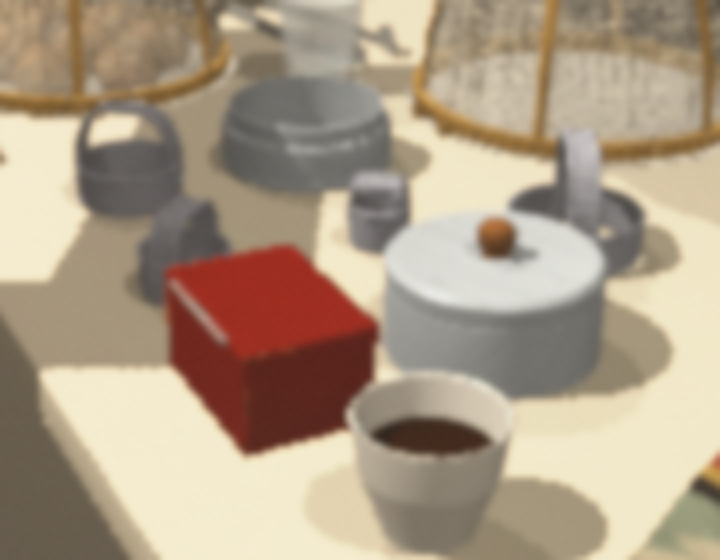

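```bash
python3 - <<'E'
from h import *
from scipy.optimize import least_squares
def tri(a,b):
    f=lambda p:np.r_[proj("top",p)[0]-a,proj("side",p)[0]-b]
    r=least_squares(f,[.5,0,.1]); return r.x.round(3),r.fun.round(1)
print(tri((229,92),(329,138)),tri((122,226),(201,137)))
print(tri((310,30),(405,110)))
print(tri((388,248),(287,287)))
print(ray("top",(235,168),0),ray("top",(190,230),0),ray("top",(280,120),0.05))
top=cv2.imread("pics/top0.png");side=cv2.imread("pics/side0.png")
G={"s":(.567,-.081,.019,.044,60),"m":(.424,-.086,.027,.055,-135),"l":(.442,.053,.035,.066,-45),"L":(.66,-.135,.043,.077,-110)}
def draw(n,im,x0,y0,x1,y1,k):
    o=cv2.resize(im[y0:y1,x0:x1],None,fx=k,fy=k,interpolation=cv2.INTER_CUBIC)
    def pl(P,c):
        q=(proj(n,P)-[x0-.5,y0-.5])*k-.5
        cv2.polylines(o,[q.round().astype(int)],False,c,1)
    for x,y,r,h,a in G.values():
        pl(circ((x,y),r,.028),(0,0,255));pl(circ((x,y),r,0),(255,0,0))
        a=np.radians(a);u=np.array([np.cos(a),np.sin(a)]);v=np.array([-u[1],u[0]])
        pl(np.array([[*(np.array([x,y])+s*.012*u+t*.0095*v),h] for s,t in((1,1),(1,-1),(-1,-1),(-1,1),(1,1))]),(0,255,0))
    t=(.571,.057)
    pl(circ(t,.0545,.045),(0,0,255));pl(circ(t,.06,.032),(255,0,255));pl(circ(t,.06,0),(255,0,0))
    t=(.554,-.22);pl(circ(t,.0605,.0565),(0,0,255));pl(circ(t,.0605,0),(255,0,0));pl(circ(t,.011,.072),(0,255,0))
    return o
cv2.imwrite("pics/ot1.png",draw("top",top,200,150,370,275,4.5))
cv2.imwrite("pics/os1.png",draw("side",side,190,180,350,300,4.5))
E
```

```text
(array([0.813, 0.06 , 0.215]), array([-0.3,  0.5,  0.7, -0.2])) (array([0.494, 0.299, 0.197]), array([ 1. , -3.2, -4.4,  0.3]))
(array([ 0.91 , -0.129,  0.315]), array([-1.5,  1.8,  2.5, -1. ]))
(array([ 0.446, -0.354,  0.051]), array([-0.7,  1.6,  1.2, -0.2]))
[0.68393914 0.06553555 0.        ] [0.50110705 0.18842974 0.        ] [ 0.81239326 -0.0654657   0.05      ]
```

View pics/ot1.png

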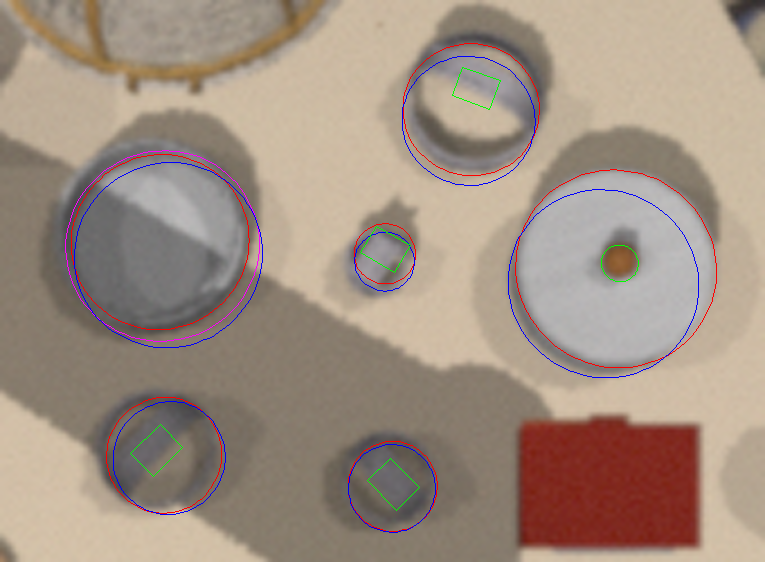

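View pics/os1.png

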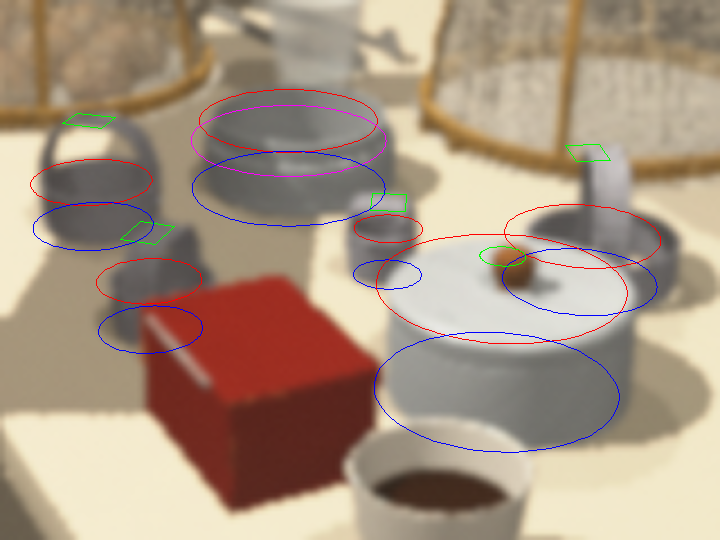

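Call:
apply_moves(targets=[0,0,-6.3,0,0,-2.6,8.5,0,0,-6.3,0,0,-2.6,8.5,0,0,-6.2,0,0,-2.6,8.5,0,0,0,-1.6,-2.5,0,8.5,0,0,0,-1.7,-2.5,0,8.5,0,0,0,-1.7,-2.5,0,8.5,0,0,0,-1.7,-2.5,0,8.5,0,0,0,-1.7,-2.5,0,8.5])

```text
clock: 0.82
ee_pos: [0.2535, 0.3709, 0.309]
ee_rot: [-180.0, -0.0, -179.9]
force: [1.9, -0.3, -0.3]
gripper_width: 0.995
```

Call:
apply_moves(targets=[0,0,0,-1.7,-2.5,0,8.5,0,0,0,-1.7,-2.5,0,8.5,0,0,0,-1.7,-2.5,0,8.5,0,0,0,-1.7,-2.5,0,8.5,0,0,0,-1.7,-2.5,0,8.5,0,0,0,-1.7,-2.5,0,8.5,0,0,0,-1.7,-2.5,0,8.5,0,0,0,-1.7,-2.5,0,8.5])

```text
clock: 1.48
ee_pos: [0.3896, 0.1707, 0.3091]
ee_rot: [180.0, -0.0, -180.0]
force: [0.3, 0.5, 0.9]
gripper_width: 0.995
```

Call:
apply_moves(targets=[0,0,0,-1.7,-2.5,1,4,0,0,0,-1.7,-2.5,2,4,0,0,0,-1.7,-2.5,2,4,0,0,0,-1.7,-2.5,2,4,0,0,0,-1.7,-2.5,2,4,0,0,0,-1.7,-2.5,2,4,0,0,0,-1,-1.5,1,4,0,0,0,0,0,0,4])

```text
clock: 2.15
ee_pos: [0.5006, 0.0043, 0.1849]
ee_rot: [-180.0, -0.4, 179.8]
force: [-1.6, 0.8, 0.6]
gripper_width: 0.47
```

```bash
cat > snap.py <<'E'
import sys
from h import *
n=sys.argv[1]
s=ctrl.read_state(); im=get_image("wrist")
cv2.imwrite(f"pics/{n}.png",im[:,:,::-1]); np.savez(f"pics/{n}.npz",ee_pos=s["ee_pos"],ee_rot=s["ee_rot"])
print(s["clock"],s["ee_pos"].round(4),s["ee_rot"].round(2),s["force"].round(1),s["gripper_width"].round(3))
E
python3 snap.py w1
```

```text
Traceback (most recent call last):
  File "snap.py", line 6, in <module>
    print(s["clock"],s["ee_pos"].round(4),s["ee_rot"].round(2),s["force"].round(1),s["gripper_width"].round(3))
                                                                                   ^^^^^^^^^^^^^^^^^^^^^^^^
AttributeError: 'float' object has no attribute 'round'
```

View pics/w1.png

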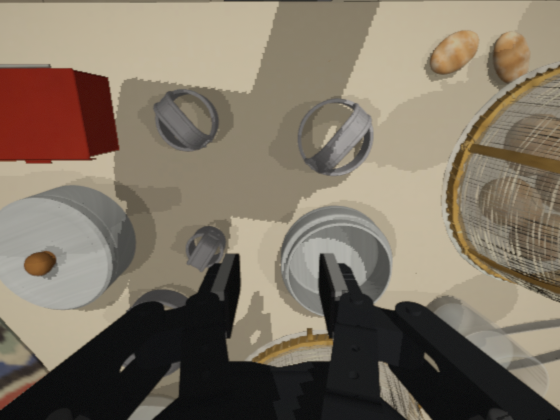

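The wrist view shows the medium cutter at (187,120), the large at (335,135), the small at (207,247), the tin at (337,262) and the lid at (60,250). Next I'll overlay models to refine the positions.

```bash
sed -i 's/s\["gripper_width"\].round(3)/round(s["gripper_width"],3)/' snap.py
cat > ov.py <<'E'
from h import *
Z={"s":(.019,.044),"m":(.027,.055),"l":(.035,.066),"L":(.043,.077)}
def draw(pic,out,G,box,k,n="wrist",zb=0):
    im=cv2.imread(f"pics/{pic}.png"); st=dict(np.load(f"pics/{pic}.npz")) if n=="wrist" else None
    x0,y0,x1,y1=box
    o=cv2.resize(im[y0:y1,x0:x1],None,fx=k,fy=k,interpolation=cv2.INTER_CUBIC)
    def pl(P,c):
        q=(proj(n,P,st)-[x0-.5,y0-.5])*k-.5
        cv2.polylines(o,[q.round().astype(int)],False,c,1)
    for kk,g in G.items():
        if kk in Z:
            x,y,a=g;r,h=Z[kk]
            pl(circ((x,y),r,.028+zb),(0,0,255));pl(circ((x,y),r,zb),(255,0,0))
            a=np.radians(a);u=np.array([np.cos(a),np.sin(a)]);v=np.array([-u[1],u[0]])
            pl(np.array([[*(np.array([x,y])+s*.012*u+t*.0095*v),h+zb] for s,t in((1,1),(1,-1),(-1,-1),(-1,1),(1,1))]),(0,255,0))
        elif kk=="tin":
            pl(circ(g,.0545,.045),(0,0,255));pl(circ(g,.06,.032),(255,0,255));pl(circ(g,.06,0),(255,0,0))
        else:
            pl(circ(g,.0605,.0565+zb),(0,0,255));pl(circ(g,.0605,zb),(255,0,0));pl(circ(g,.011,.067+zb),(0,255,0))
    cv2.imwrite(f"pics/{out}.png",o)
E
python3 - <<'E'
from ov import *
ctrl.read_state()
s=ctrl.read_state();print(s["ee_pos"])
st=dict(np.load("pics/w1.npz")); print(st)
for n,uv,z in [("s",(208,240),.044),("m",(181,115),.055),("l",(345,130),.066),("tin",(338,258),.045),("lid",(40,264),.072)]: print(n,ray("wrist",uv,z,st).round(4))
G={"s":(.567,-.081,60),"m":(.424,-.086,-135),"l":(.442,.053,-45),"tin":(.571,.057)}
draw("w1","o1",G,(140,70,410,330),2.3)
E
```

```text
[0.500215   0.00594849 0.18672175]
{'ee_pos': array([0.50057026, 0.00432606, 0.18489523]), 'ee_rot': array([-179.96732847,   -0.36224087,  179.77621432])}
s [ 0.5459 -0.0666  0.044 ]
m [ 0.4266 -0.0784  0.055 ]
l [0.4389 0.059  0.066 ]
tin [0.5655 0.0637 0.045 ]
lid [ 0.5574 -0.2163  0.072 ]
```

View pics/o1.png

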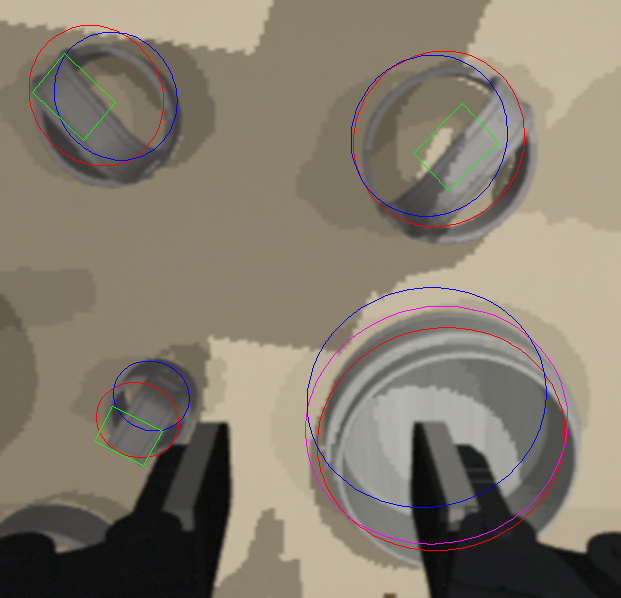

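```bash
python3 - <<'E'
from ov import *
G={"s":(.556,-.073,-45),"m":(.433,-.080,-140),"l":(.447,.058,-45),"tin":(.577,.063)}
draw("w1","o2",G,(145,80,405,335),2.35)
draw("w1","o2s",G,(175,210,255,290),7)
E
```

```text
(no output)
```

View pics/o2.png

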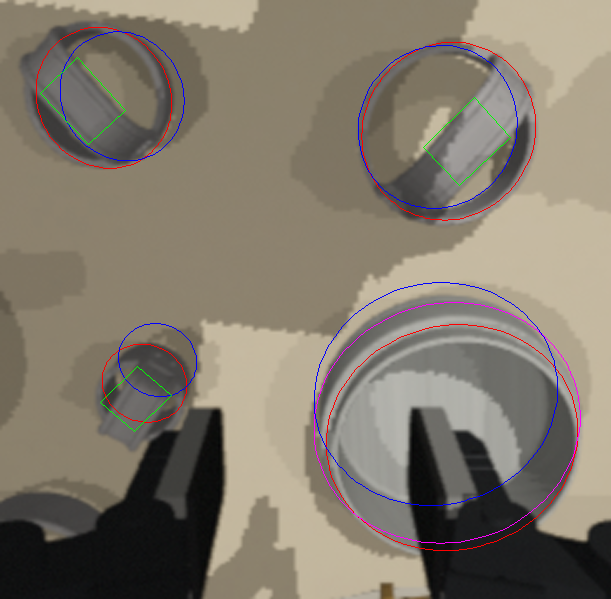

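View pics/o2s.png

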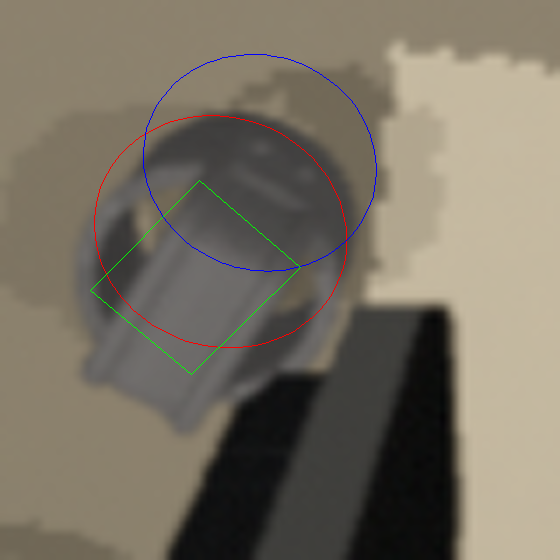

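Call:
apply_moves(targets=[0,0,0,-2,-2.7,0.5,4,0,0,0,-2,-2.7,1,4,0,0,0,-1.8,-2.8,1,4,0,0,7,0,0,1,4,0,0,7,0,0,0,4,0,0,7,0,0,0,4,0,0,7,0,0,0,4,0,0,5,0,0,0,4])

```text
clock: 2.87
ee_pos: [0.5593, -0.0736, 0.1555]
ee_rot: [180.0, 0.0, 146.8]
force: [-0.2, 0.6, 0.1]
gripper_width: 0.469
```

Call:
apply_moves(targets=[0,0,0,0,0,0,4,0,0,0,0,0,0,4,0,0,0,0,0,0,4])

```text
clock: 3.12
ee_pos: [0.5593, -0.0741, 0.1551]
ee_rot: [180.0, 0.0, 147.2]
force: [0.2, 0.2, 0.2]
gripper_width: 0.471
```

```bash
python3 snap.py w2; python3 - <<'E'
from ov import *
G={"s":(.559,-.073,147),"tin":(.577,.063)}
draw("w2","o3",G,(100,100,500,400),2)
E
```

```text
3.1167 [ 0.5593 -0.0741  0.1551] [1.7997e+02 5.0000e-02 1.4718e+02] [0.2 0.2 0.2] 0.471
```

View pics/o3.png

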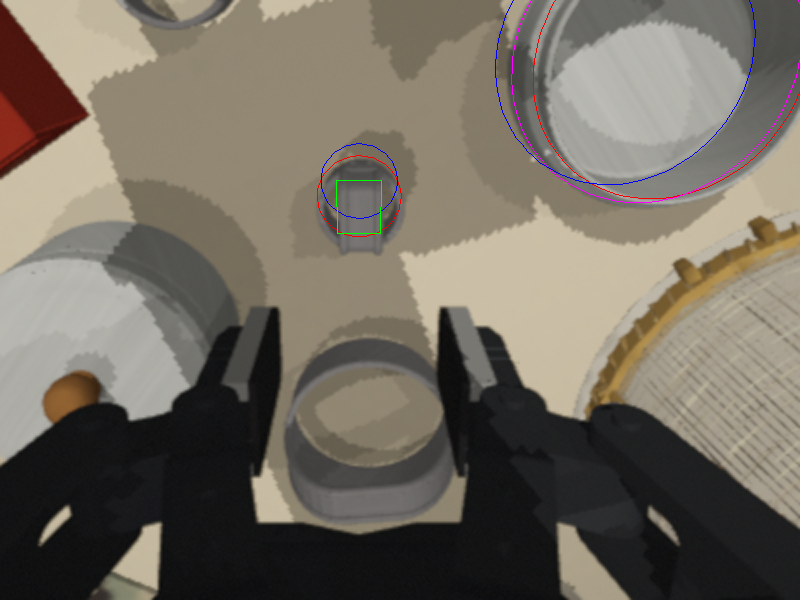

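```bash
python3 - <<'E'
from ov import *
G={"s":(.564,-.0765,147),"tin":(.580,.063),"L":(.655,-.135,-110)}
draw("w2","o4",G,(240,150,320,250),6)
draw("w2","o5",G,(330,100,520,220),4)
draw("w1","o6",G,(160,180,420,330),3)
E
```

```text
(no output)
```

View pics/o4.png

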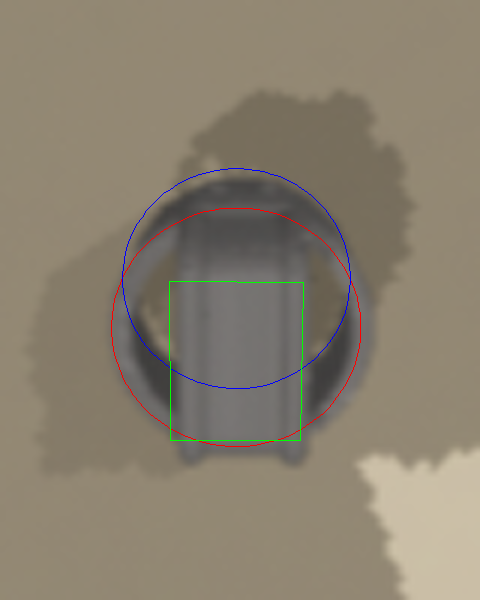

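View pics/o5.png

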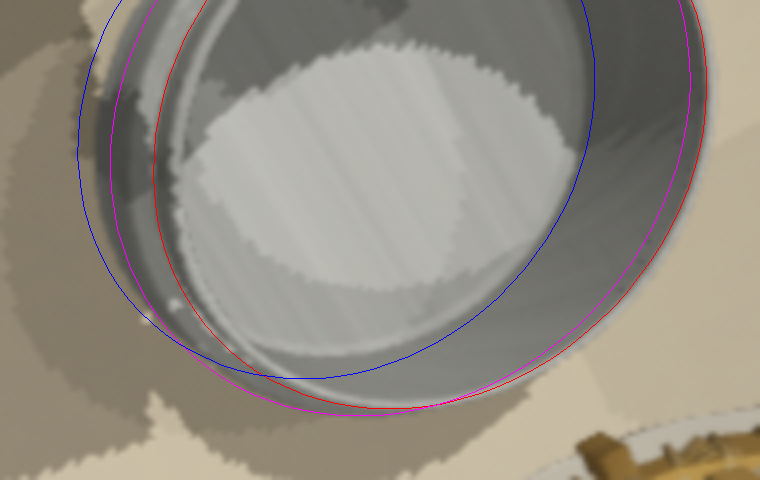

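View pics/o6.png

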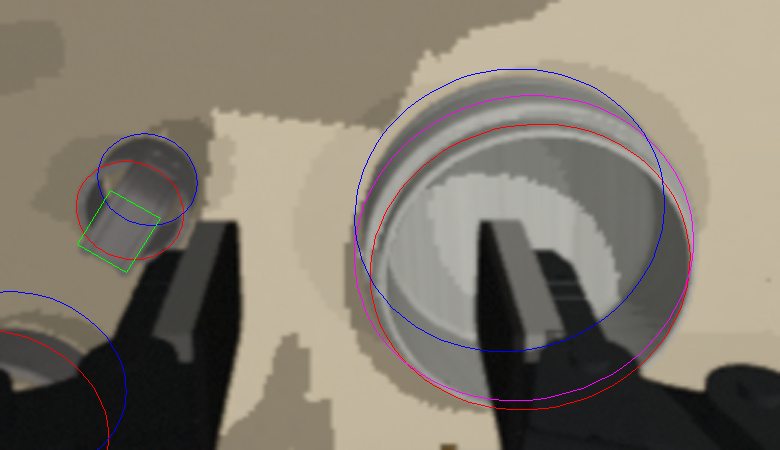

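Call:
apply_moves(targets=[0,0,0,-0.7,0.1,2,4,0,0,0,0,0,3,4,0,0,0,0,0,3,4,0,0,0,0,0,2,4,0,0,0,0,0,1,4,0,0,0,0,0,0.5,4,0,0,0,0,0,0,4,0,0,0,0,0,0,4])

```text
clock: 3.83
ee_pos: [0.5666, -0.078, 0.0407]
ee_rot: [180.0, 0.1, 147.0]
force: [0.2, 0.1, 0.0]
gripper_width: 0.468
```

```bash
python3 snap.py w3
```

```text
3.8333 [ 0.5666 -0.078   0.0407] [1.7996e+02 1.1000e-01 1.4704e+02] [0.2 0.1 0. ] 0.468
```

View pics/w3.png

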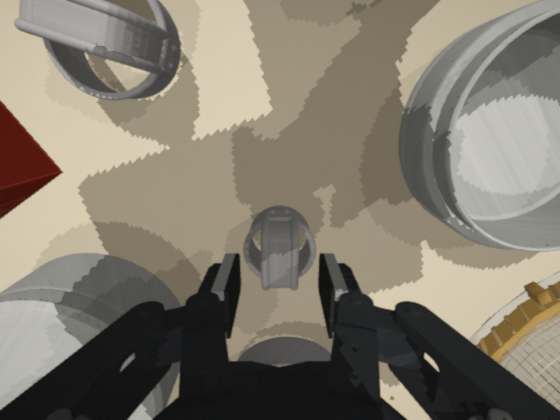

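```bash
python3 - <<'E'
from ov import *
st=dict(np.load("pics/w3.npz"))
M=R.from_euler('xyz',st["ee_rot"],degrees=True).as_matrix()
for p in [(0,0,0),(0,.02,0),(0,-.02,0),(0,.0,-.019),(.011,.02,0),(-.011,.02,0)]: print(p,proj("wrist",st["ee_pos"]+M@np.array(p),st).round(1))
draw("w3","o7",{"s":(.566,-.077,147)},(200,180,360,330),5)
E
```

```text
(0, 0, 0) [[277.4 266.9]]
(0, 0.02, 0) [[316.3 266.9]]
(0, -0.02, 0) [[238.6 266.9]]
(0, 0.0, -0.019) [[277.2 287.1]]
(0.011, 0.02, 0) [[317.1 247.4]]
(-0.011, 0.02, 0) [[315.5 285.7]]
```

View pics/o7.png

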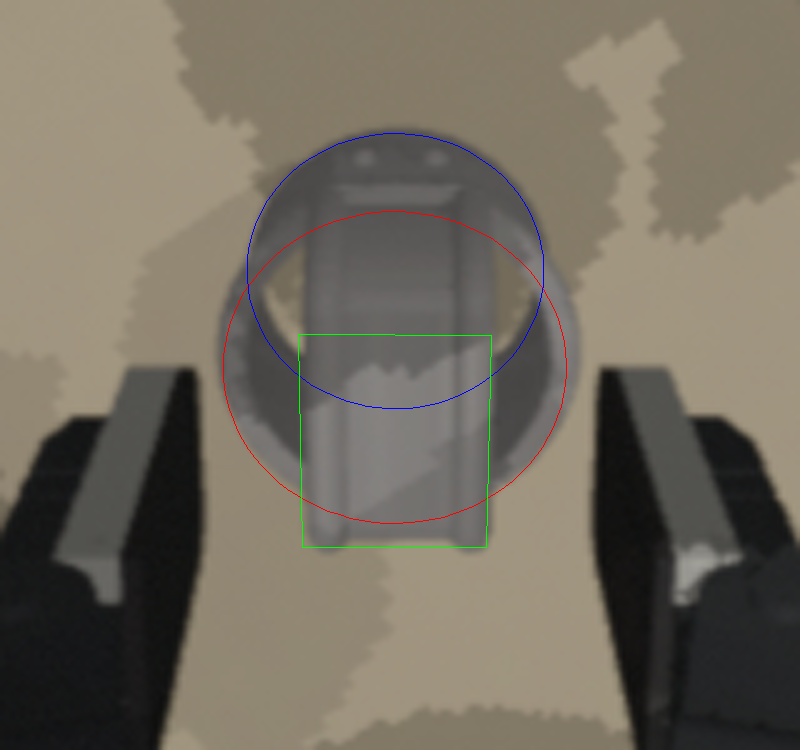

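Call:
apply_moves(targets=[0,0,0,0,0,0.7,4,0,0,0,0,0,0,3,0,0,0,0,0,0,1.5,0,0,0,0,0,0,1.0,0,0,0,0,0,0,1.0,0,0,0,0,0,0,1.0], squeeze=30)

```text
clock: 4.38
ee_pos: [0.5659, -0.0778, 0.0327]
ee_rot: [180.0, 0.0, 147.0]
force: [-0.1, 0.6, 1.4]
gripper_width: 0.21
```

Call:
apply_moves(targets=[0,0,0,0,0,-1,1.0,0,0,0,0,0,-2,1.0,0,0,0,0,0,-2,1.0,0,0,0,0,0,-2,1.0,0,0,0,0,0,0,1.0])

```text
clock: 4.8
ee_pos: [0.5688, -0.0787, 0.1081]
ee_rot: [179.8, 0.5, 147.0]
force: [1.0, 0.0, 0.6]
gripper_width: 0.211
```

```bash
python3 snap.py w4
```

```text
4.8 [ 0.5688 -0.0787  0.1081] [179.84   0.49 147.02] [1.  0.  0.6] 0.211
```

View pics/w4.png

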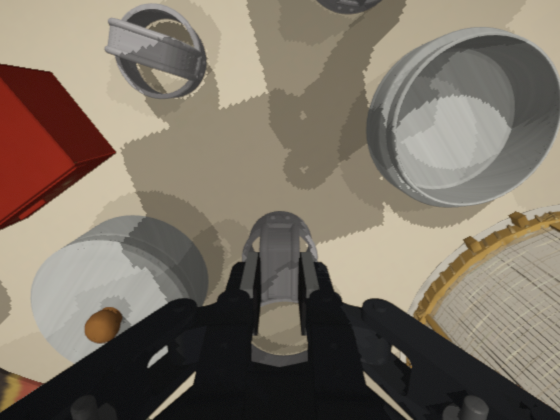

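```bash
python3 - <<'E'
from ov import *
G={"tin":(.5795,.0625)}
draw("w3","o8",G,(380,0,560,260),2.8)
draw("w4","o9",G,(350,10,560,220),2.8)
a=cv2.imread("pics/o8.png");b=cv2.imread("pics/o9.png");h=max(a.shape[0],b.shape[0])
p=lambda i:cv2.copyMakeBorder(i,0,h-i.shape[0],0,0,0)
cv2.imwrite("pics/o10.png",cv2.resize(np.hstack([p(a),p(b)]),(800,int(800*h/(a.shape[1]+b.shape[1])))))
E
```

```text
(no output)
```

View pics/o10.png

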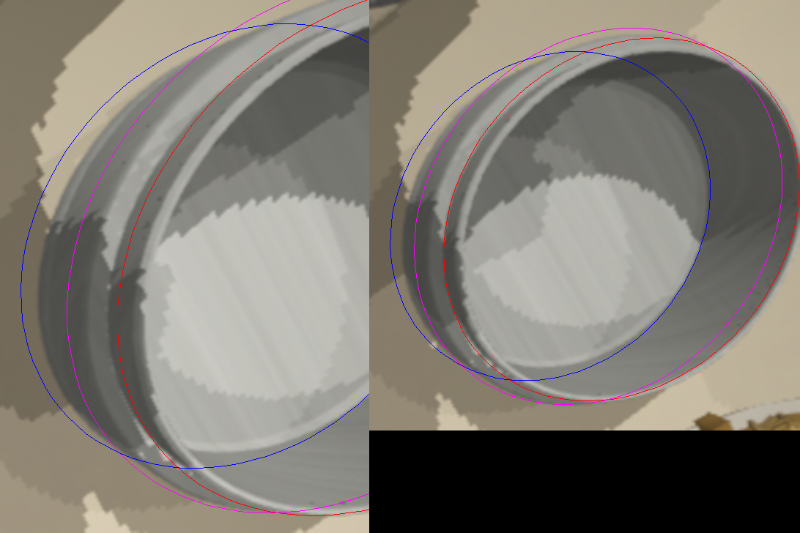

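Call:
apply_moves(targets=[0,0,0,1.65,3.1,0,1.0,0,0,0,1.65,3.1,0,1.0,0,0,0,1.65,3.1,0,1.0,0,0,0,1.65,3.1,0,1.0,0,0,0,0,0,0,1,0,0,0,0,0,0,1,0,0,0,0,0,0,1])

```text
clock: 5.43
ee_pos: [0.577, 0.062, 0.1013]
ee_rot: [-179.9, -0.1, 147.1]
force: [-0.7, 0.2, -0.8]
gripper_width: 0.208
```

```bash
python3 snap.py w5;python3 - <<'E'
from ov import *
G={"tin":(.581,.063)}
draw("w5","o11",G,(130,80,430,380),2)
E
```

```text
5.4333 [0.577  0.062  0.1013] [-1.7990e+02 -7.0000e-02  1.4705e+02] [-0.7  0.2 -0.8] 0.208
```

View pics/o11.png

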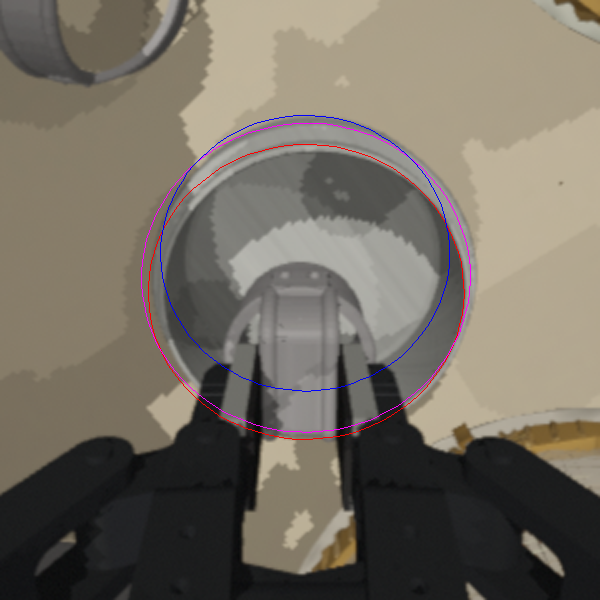

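Call:
apply_moves(targets=[0,0,0,-0.4,0.5,0,1.0,0,0,0,0,0,1.5,1.0,0,0,0,0,0,2,1,0,0,0,0,0,1.5,1,0,0,0,0,0,1.0,1,0,0,0,0,0,0.4,1,0,0,0,0,0,0,1,0,0,0,0,0,0,1])

```text
clock: 6.15
ee_pos: [0.5844, 0.0637, 0.0388]
ee_rot: [180.0, 0.0, 147.0]
force: [-0.6, 0.4, -1.5]
gripper_width: 0.209
```

Call:
apply_moves(targets=[0,0,0,0,0,0.2,1.0,0,0,0,0,0,0.1,1,0,0,0,0,0,0,1])

```text
clock: 6.4
ee_pos: [0.5844, 0.0642, 0.036]
ee_rot: [180.0, 0.1, 147.0]
force: [0.2, -0.1, -0.7]
gripper_width: 0.21
```

Call:
apply_moves(targets=[0,0,0,0,0,0.1,1,0,0,0,0,0,0,1])

```text
clock: 6.57
ee_pos: [0.5846, 0.0643, 0.0356]
ee_rot: [179.9, 0.1, 147.0]
force: [-0.6, 0.1, 3.7]
gripper_width: 0.212
```

Call:
apply_moves(targets=[0,0,0,0,0,0.05,1,0,0,0,0,0,0,1])

```text
clock: 6.73
ee_pos: [0.5847, 0.0643, 0.0356]
ee_rot: [179.9, 0.1, 147.0]
force: [-1.3, 0.8, 6.4]
gripper_width: 0.207
```

Contact with the floor. Releasing to 4 cm and rising.

Call:
apply_moves(targets=[0,0,0,0,0,-0.1,2,0,0,0,0,0,0,3.5,0,0,0,0,0,0,4,0,0,0,0,0,0,4,0,0,0,0,0,-1.5,4,0,0,0,0,0,-3,4,0,0,0,0,0,-3,4,0,0,0,0,0,-3,4])

```text
clock: 7.4
ee_pos: [0.583, 0.0641, 0.1398]
ee_rot: [-179.9, -0.1, 147.0]
force: [0.2, -0.3, 0.4]
gripper_width: 0.468
```

Call:
apply_moves(targets=[0,0,0,0,0,0,4,0,0,0,0,0,0,4])

```text
clock: 7.57
ee_pos: [0.5858, 0.0641, 0.1427]
ee_rot: [179.8, 0.3, 147.0]
force: [0.9, -0.2, -0.6]
gripper_width: 0.469
```

```bash
python3 snap.py w6;python3 - <<'E'
from ov import *
G={"tin":(.583,.0645)}
draw("w6","o12",G,(130,80,430,380),2)
draw("w6","o13",{"s":(.585,.064,147)},(130,80,430,380),2,zb=.003)
E
```

```text
7.5667 [0.5858 0.0641 0.1427] [179.82   0.28 147.02] [ 0.9 -0.2 -0.6] 0.469
```

View pics/o12.png

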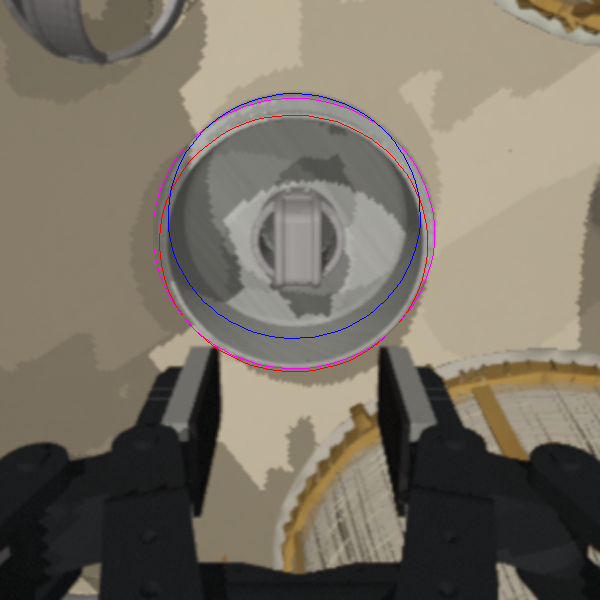

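View pics/o13.png

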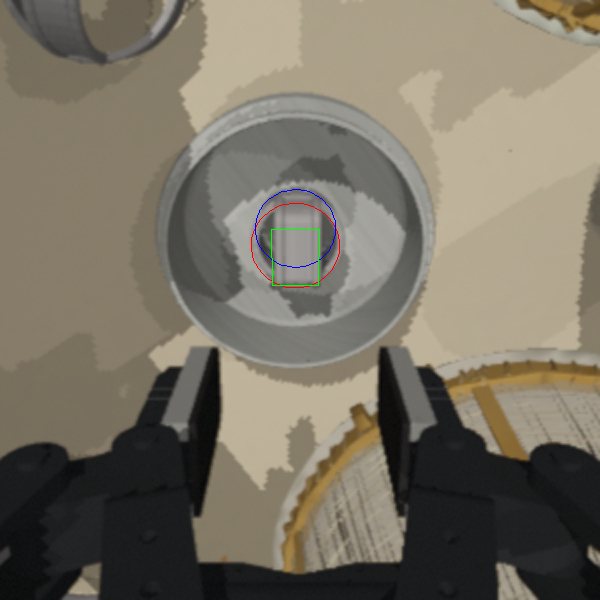

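View pics/w6.png

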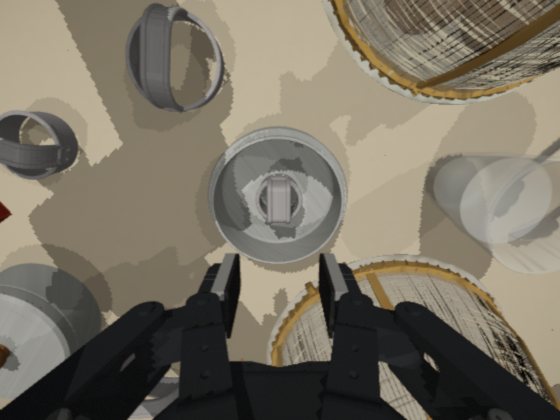

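Call:
apply_moves(targets=[0,0,0,0.8,-3.4,-1,4,0,0,0,0.8,-3.5,-1,4,0,0,0,0.8,-3.5,0,4,0,0,0,0.8,-3.5,0,4,0,0,0,0.9,-3.5,0,4,0,0,0,0.9,-3.4,0,4,0,0,-7.1,0,0,0,4,0,0,-7.1,0,0,0,4])

```text
clock: 8.28
ee_pos: [0.426, -0.0839, 0.1574]
ee_rot: [-180.0, -0.2, 161.3]
force: [-0.3, 0.9, -0.5]
gripper_width: 0.471
```

Call:
apply_moves(targets=[0,0,-7.1,0,0,0,4,0,0,-7.1,0,0,0,4,0,0,-7.1,0,0,0,4,0,0,-7.1,0,0,0,4,0,0,-7.1,0,0,0,4,0,0,-7.1,0,0,0,4,0,0,-7.1,0,0,0,4,0,0,-7.1,0,0,0,4])

```text
clock: 8.95
ee_pos: [0.4273, -0.0827, 0.1574]
ee_rot: [179.8, -0.1, -141.6]
force: [-0.3, -0.0, -0.3]
gripper_width: 0.471
```

Call:
apply_moves(targets=[0,0,0,0,0,0,4,0,0,0,0,0,0,4,0,0,0,0,0,0,4])

```text
clock: 9.2
ee_pos: [0.428, -0.0829, 0.1586]
ee_rot: [179.9, -0.1, -142.1]
force: [0.5, -0.4, -0.2]
gripper_width: 0.466
```

```bash
python3 snap.py w7;python3 - <<'E'
from ov import *
G={"m":(.435,-.082,-135),"l":(.447,.058,-45),"lid":(.56,-.22)}
draw("w7","o14",G,(0,0,560,420),1.4)
E
```

```text
9.2 [ 0.428  -0.0829  0.1586] [ 1.7989e+02 -7.0000e-02 -1.4213e+02] [ 0.5 -0.4 -0.2] 0.466
```

View pics/o14.png

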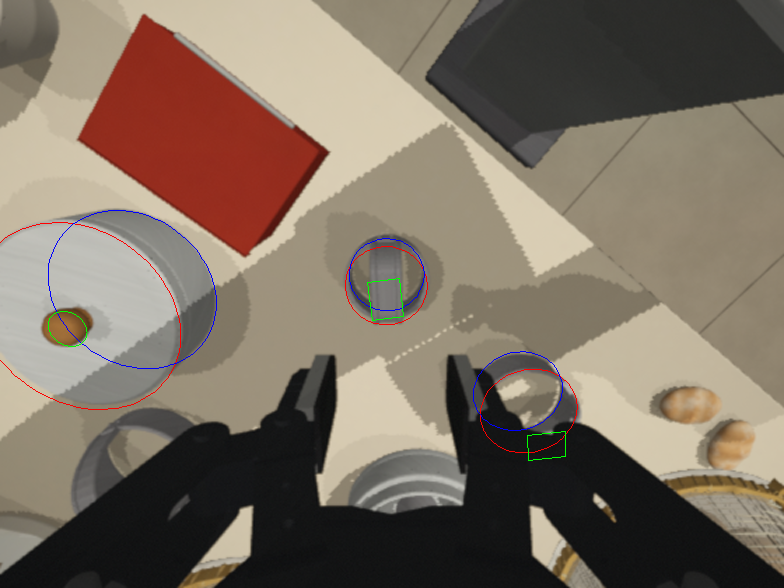

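```bash
python3 - <<'E'
from ov import *
draw("w7","o15",{"m":(.435,-.082,-142)},(230,150,330,250),7)
st=dict(np.load("pics/w7.npz"));M=R.from_euler('xyz',st["ee_rot"],degrees=True).as_matrix()
print(M.round(3))
E
```

```text
[[-0.789 -0.614 -0.002]
 [-0.614  0.789  0.001]
 [ 0.001  0.002 -1.   ]]
```

View pics/o15.png

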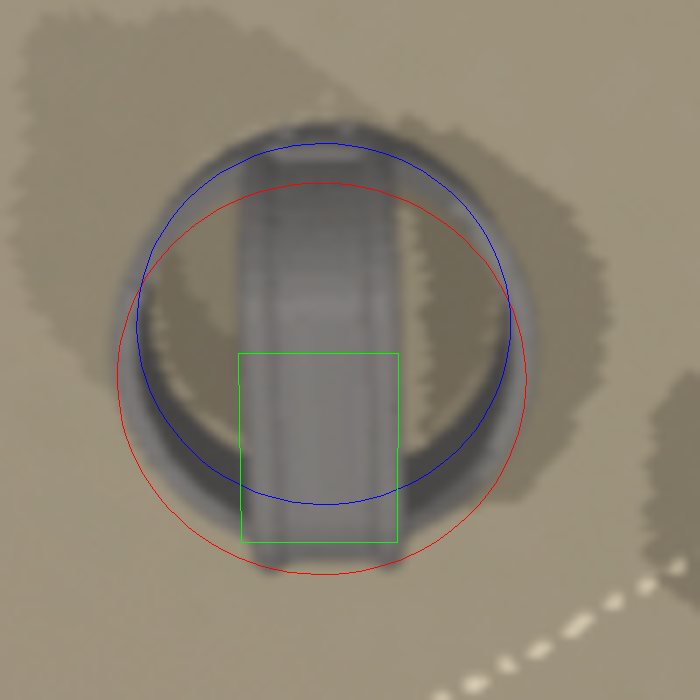

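Call:
apply_moves(targets=[0,0,0,-0.5,-0.4,2,4,0,0,0,0,0,3,4,0,0,0,0,0,3,4,0,0,0,0,0,1.8,4,0,0,0,0,0,0.8,4,0,0,0,0,0,0,4,0,0,0,0,0,0,4,0,0,0,0,0,0,4])

```text
clock: 9.92
ee_pos: [0.4364, -0.0836, 0.0555]
ee_rot: [-179.9, 0.1, -142.0]
force: [0.6, -0.6, -0.2]
gripper_width: 0.47
```

```bash
python3 snap.py w8;python3 - <<'E'
from ov import *
draw("w8","o16",{"m":(.435,-.082,-142)},(200,170,360,330),4.5)
E
```

```text
9.9167 [ 0.4364 -0.0836  0.0555] [-1.7985e+02  9.0000e-02 -1.4200e+02] [ 0.6 -0.6 -0.2] 0.47
```

View pics/o16.png

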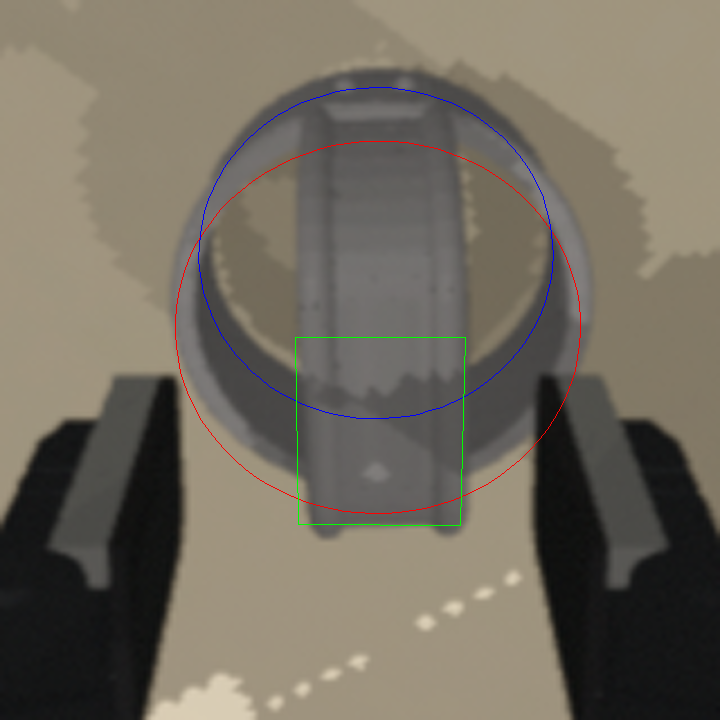

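Call:
apply_moves(targets=[0,0,0,0,0.22,0.5,4,0,0,0,0,0,0.5,4,0,0,0,0,0,0,3,0,0,0,0,0,0,1.5,0,0,0,0,0,0,1.0,0,0,0,0,0,0,1.0,0,0,0,0,0,0,1.0])

```text
clock: 10.55
ee_pos: [0.4337, -0.0815, 0.0438]
ee_rot: [180.0, -0.0, -142.0]
force: [-0.5, -0.3, -0.7]
gripper_width: 0.21
```

Call:
apply_moves(targets=[0,0,0,0,0,0,2.6,0,0,0,0,0,0,2.6,0,0,0,0,0,-0.25,2.6,0,0,0,0,0,0,1.0,0,0,0,0,0,0,1.0,0,0,0,0,0,0,1.0])

```text
clock: 11.05
ee_pos: [0.4342, -0.0816, 0.0469]
ee_rot: [-179.9, 0.0, -142.0]
force: [-0.7, -0.3, 2.7]
gripper_width: 0.21
```

Call:
apply_moves(targets=[0,0,0,0,0,-2,1,0,0,0,0,0,-3,1,0,0,0,0,0,-3,1,0,0,0,0,0,-2,1,0,0,0,0,0,0,1,0,0,0,0,0,0,1])

```text
clock: 11.55
ee_pos: [0.4348, -0.0818, 0.1475]
ee_rot: [-179.9, 0.1, -142.0]
force: [0.2, 0.4, -1.4]
gripper_width: 0.206
```

Call:
apply_moves(targets=[0,0,0,-3,0.34,0,1,0,0,0,-3,0.34,0,1,0,0,0,-3,0.34,0,1,0,0,0,-3,0.34,0,1,0,0,0,-3,0.34,0,1,0,0,0,-3,0.34,0,1,0,0,0,-2.7,0.33,0,1,0,0,0,0,0,0,1])

```text
clock: 12.22
ee_pos: [0.5835, 0.0682, 0.1424]
ee_rot: [179.8, -0.1, -141.8]
force: [-0.1, 0.0, -1.5]
gripper_width: 0.203
```

Call:
apply_moves(targets=[0,0,0,0,0,2,1,0,0,0,0,0,1,1,0,0,0,0,0,0,1,0,0,0,0,0,0,1])

```text
clock: 12.55
ee_pos: [0.58, 0.0643, 0.1138]
ee_rot: [179.8, -0.2, -142.0]
force: [0.2, 0.2, -0.2]
gripper_width: 0.207
```

```bash
python3 snap.py w9;python3 - <<'E'
from ov import *
draw("w9","o17",{"tin":(.5825,.0645)},(130,80,430,380),2)
E
```

```text
12.55 [0.58   0.0643 0.1138] [ 179.82   -0.24 -142.01] [ 0.2  0.2 -0.2] 0.207
```

View pics/o17.png

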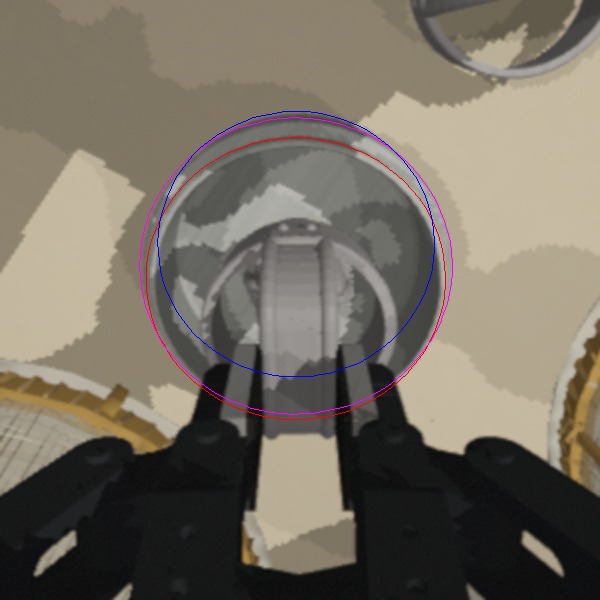

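Call:
apply_moves(targets=[0,0,0,0,0,1,1,0,0,0,0,0,0,1,0,0,0,0,0,0,1,0,0,0,0,0,0,1])

```text
clock: 12.93
ee_pos: [0.5823, 0.0646, 0.1066]
ee_rot: [-180.0, 0.0, -142.0]
force: [0.4, -0.7, -1.0]
gripper_width: 0.208
```

Call:
apply_moves(targets=[0,0,0,-0.13,-0.1,0.3,1,0,0,0,0,0,0.7,1,0,0,0,0,0,1,1,0,0,0,0,0,1,1,0,0,0,0,0,1,1,0,0,0,0,0,0.7,1,0,0,0,0,0,0.4,1,0,0,0,0,0,0,1])

```text
clock: 13.6
ee_pos: [0.583, 0.0648, 0.0538]
ee_rot: [179.9, -0.1, -142.0]
force: [-0.2, -0.4, -1.1]
gripper_width: 0.205
```

Call:
apply_moves(targets=[0,0,0,0,0,0.3,1,0,0,0,0,0,0.2,1,0,0,0,0,0,0,1,0,0,0,0,0,0,1])

```text
clock: 13.93
ee_pos: [0.584, 0.0647, 0.0505]
ee_rot: [-180.0, 0.0, -142.0]
force: [-0.3, -0.0, 0.2]
gripper_width: 0.207
```

Call:
apply_moves(targets=[0,0,0,0,0,0.1,1,0,0,0,0,0,0,1])

```text
clock: 14.1
ee_pos: [0.5843, 0.0647, 0.05]
ee_rot: [-180.0, 0.0, -142.0]
force: [-0.4, 0.2, 1.1]
gripper_width: 0.207
```

Call:
apply_moves(targets=[0,0,0,0,0,0.05,1,0,0,0,0,0,0.05,1,0,0,0,0,0,0,1])

```text
clock: 14.35
ee_pos: [0.5845, 0.0645, 0.0499]
ee_rot: [-179.9, 0.1, -142.0]
force: [-2.5, -0.8, 5.9]
gripper_width: 0.206
```

Call:
apply_moves(targets=[0,0,0,0,0,-0.1,2,0,0,0,0,0,0,3.5,0,0,0,0,0,0,4,0,0,0,0,0,0,4,0,0,0,0,0,-1.5,4,0,0,0,0,0,-3,4,0,0,0,0,0,-3,4,0,0,0,0,0,-3,4])

```text
clock: 15.02
ee_pos: [0.5831, 0.0648, 0.1544]
ee_rot: [179.9, -0.1, -142.0]
force: [0.9, -0.5, -0.7]
gripper_width: 0.471
```

Call:
apply_moves(targets=[0,0,0,0,0,0,4,0,0,0,0,0,0,4,0,0,0,0,0,0,4])

```text
clock: 15.27
ee_pos: [0.5837, 0.0648, 0.1539]
ee_rot: [180.0, -0.0, -142.0]
force: [-0.7, 0.6, 1.0]
gripper_width: 0.47
```

```bash
python3 snap.py w10;python3 - <<'E'
from ov import *
draw("w10","o18",{"m":(.5847,.0643,-142)},(200,130,360,290),4.5,zb=.003)
E
```

```text
15.2667 [0.5837 0.0648 0.1539] [ 1.7998e+02 -2.0000e-02 -1.4198e+02] [-0.7  0.6  1. ] 0.47
```

View pics/o18.png

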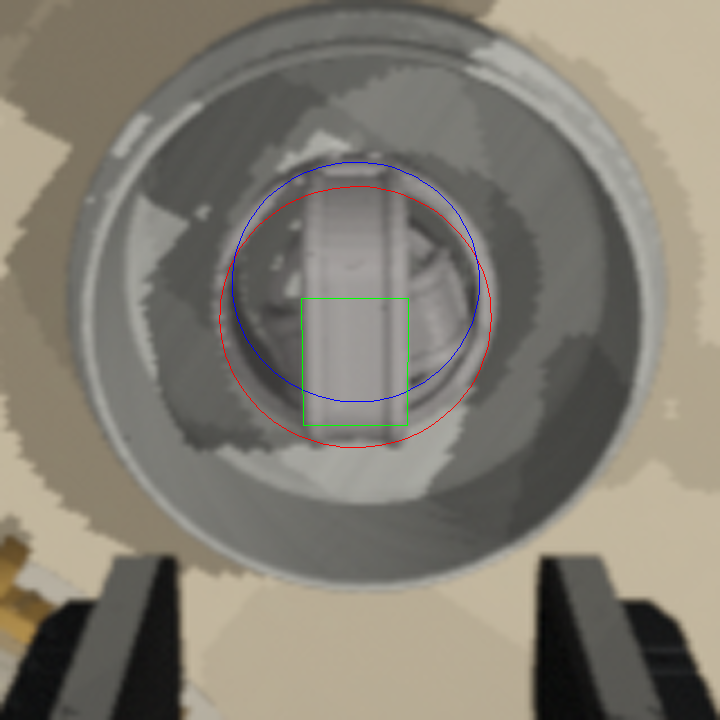

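View pics/w10.png

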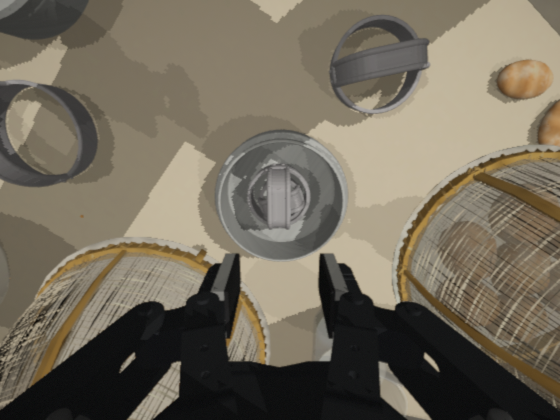

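Call:
apply_moves(targets=[0,0,0,2.8,2,-1,4,0,0,0,2.8,2,-1,4,0,0,0,2.8,2,0,4,0,0,0,2.8,1.9,0,4,0,0,7.1,0,0,0,4,0,0,7.1,0,0,0,4,0,0,7.1,0,0,0,4,0,0,7.1,0,0,0,4])

```text
clock: 15.98
ee_pos: [0.4453, 0.058, 0.1721]
ee_rot: [180.0, -0.2, -170.7]
force: [-0.1, 0.3, 0.7]
gripper_width: 0.469
```

Call:
apply_moves(targets=[0,0,7.1,0,0,0,4,0,0,7.1,0,0,0,4,0,0,7.1,0,0,0,4,0,0,7.1,0,0,0,4,0,0,7.1,0,0,0,4,0,0,7.1,0,0,0,4,0,0,7.1,0,0,0,4,0,0,0,0,0,0,4])

```text
clock: 16.65
ee_pos: [0.4457, 0.058, 0.1721]
ee_rot: [-179.9, -0.2, 139.8]
force: [0.5, -0.5, -0.9]
gripper_width: 0.465
```

Call:
apply_moves(targets=[0,0,0,0,0,0,4,0,0,0,0,0,0,4])

```text
clock: 16.82
ee_pos: [0.4463, 0.058, 0.1732]
ee_rot: [-179.9, -0.1, 140.1]
force: [-0.6, 0.9, 0.4]
gripper_width: 0.469
```

```bash
python3 snap.py w11;python3 - <<'E'
from ov import *
draw("w11","o19",{"l":(.447,.058,140)},(180,110,370,300),4)
E
```

```text
16.8167 [0.4463 0.058  0.1732] [-1.7992e+02 -9.0000e-02  1.4007e+02] [-0.6  0.9  0.4] 0.469
```

View pics/o19.png

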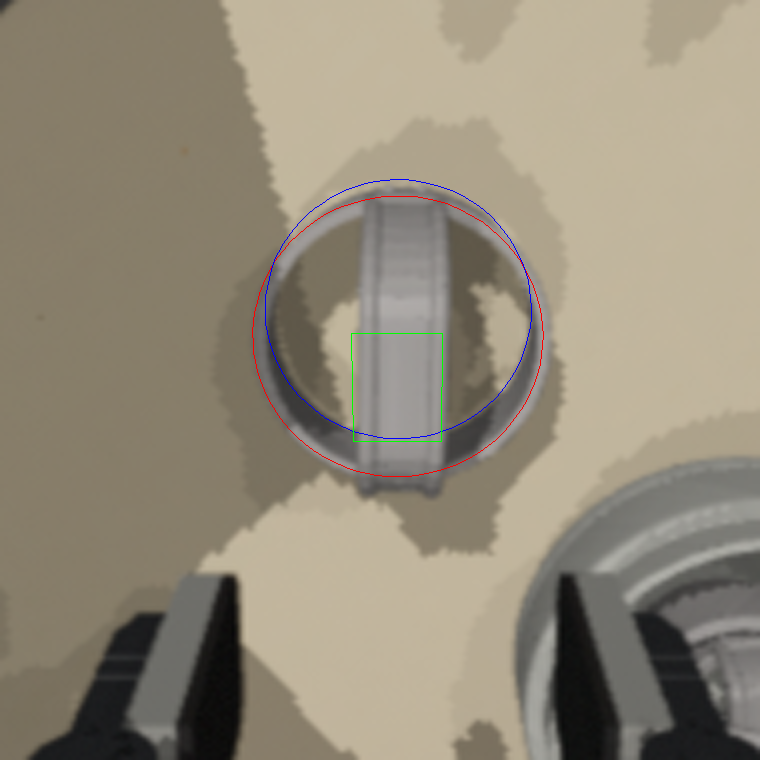

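Call:
apply_moves(targets=[0,0,0,-0.2,0.15,2,4,0,0,0,0,0,3,4,0,0,0,0,0,3,4,0,0,0,0,0,1.8,4,0,0,0,0,0,0.8,4,0,0,0,0,0,0,4,0,0,0,0,0,0,4,0,0,0,0,0,0,4])

```text
clock: 17.53
ee_pos: [0.4508, 0.0578, 0.07]
ee_rot: [179.9, 0.1, 139.9]
force: [0.3, -0.8, -0.0]
gripper_width: 0.47
```

```bash
python3 snap.py w12;python3 - <<'E'
from ov import *
draw("w12","o20",{"l":(.4488,.0578,140)},(180,150,370,340),4)
E
```

```text
17.5333 [0.4508 0.0578 0.07  ] [1.7989e+02 1.3000e-01 1.3994e+02] [ 0.3 -0.8 -0. ] 0.47
```

View pics/o20.png

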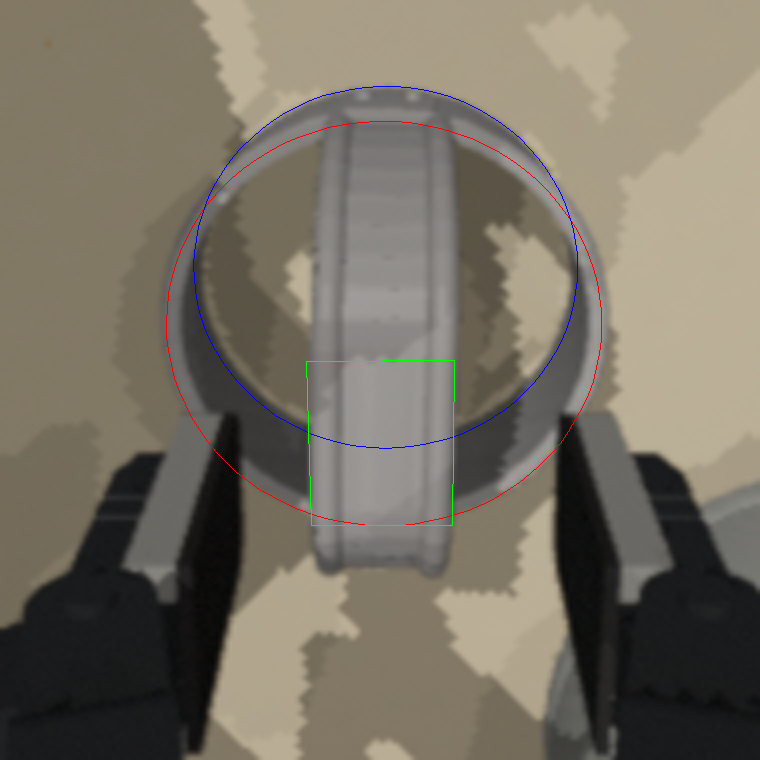

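Call:
apply_moves(targets=[0,0,0,0.1,-0.17,0.6,4,0,0,0,0,0,0.5,4,0,0,0,0,0,0,4,0,0,0,0,0,0,4])

```text
clock: 17.92
ee_pos: [0.4472, 0.0572, 0.057]
ee_rot: [-180.0, -0.0, 139.9]
force: [-0.2, 0.1, -0.1]
gripper_width: 0.467
```

Call:
apply_moves(targets=[0,0,0,0,0,-0.05,3,0,0,0,0,0,0,1.5,0,0,0,0,0,0,1,0,0,0,0,0,0,1,0,0,0,0,0,0,1])

```text
clock: 18.33
ee_pos: [0.4478, 0.0572, 0.0581]
ee_rot: [180.0, 0.0, 139.9]
force: [-1.1, -0.4, 1.5]
gripper_width: 0.207
```

Call:
apply_moves(targets=[0,0,0,0,0,-1,1,0,0,0,0,0,-3,1,0,0,0,0,0,-3,1,0,0,0,0,0,-3,1,0,0,0,0,0,0,1,0,0,0,0,0,0,1])

```text
clock: 18.83
ee_pos: [0.4495, 0.0571, 0.1609]
ee_rot: [179.8, 0.3, 139.9]
force: [-0.3, -0.6, -1.1]
gripper_width: 0.209
```

```bash
python3 snap.py w13
```

```text
18.8333 [0.4495 0.0571 0.1609] [179.79   0.26 139.91] [-0.3 -0.6 -1.1] 0.209
```

View pics/w13.png

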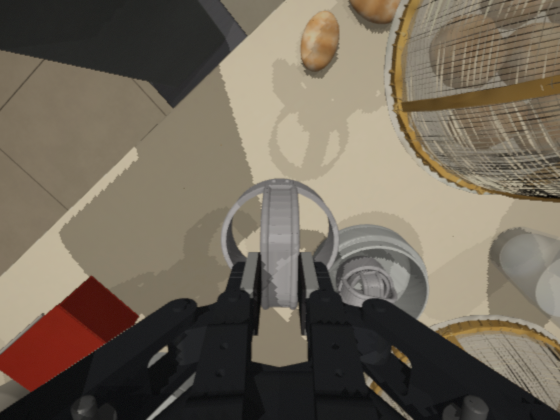

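Call:
apply_moves(targets=[0,0,0,-2.5,2.3,0,1,0,0,0,-2.5,2.3,0,1,0,0,0,-2.5,2.3,0,1,0,0,0,-2.5,2.3,0,1,0,0,0,0,0,1,1,0,0,0,0,0,1,1,0,0,0,0,0,0,1,0,0,0,0,0,0,1])

```text
clock: 19.55
ee_pos: [0.5808, 0.0632, 0.1357]
ee_rot: [-179.8, -0.2, 139.9]
force: [0.6, -0.8, 0.3]
gripper_width: 0.209
```

Call:
apply_moves(targets=[0,0,0,0,0,0,1,0,0,0,0,0,0,1,0,0,0,0,0,0,1])

```text
clock: 19.8
ee_pos: [0.5832, 0.0632, 0.1392]
ee_rot: [179.9, 0.1, 139.9]
force: [0.3, 0.5, -0.2]
gripper_width: 0.212
```

```bash
python3 snap.py w14;python3 - <<'E'
from ov import *
s=dict(np.load("pics/w14.npz"));zb=s["ee_pos"][2]-.0581;x,y=s["ee_pos"][:2]+[.001,.0006]
draw("w14","o21",{"l":(x,y,140)},(150,120,410,360),3,zb=zb)
draw("w14","o22",{"m":(.5835,.0635,-142),"tin":(.5825,.0645)},(150,120,410,360),3,zb=.003)
E
```

```text
19.8 [0.5832 0.0632 0.1392] [1.7992e+02 1.0000e-01 1.3992e+02] [ 0.3  0.5 -0.2] 0.212
```

View pics/o21.png

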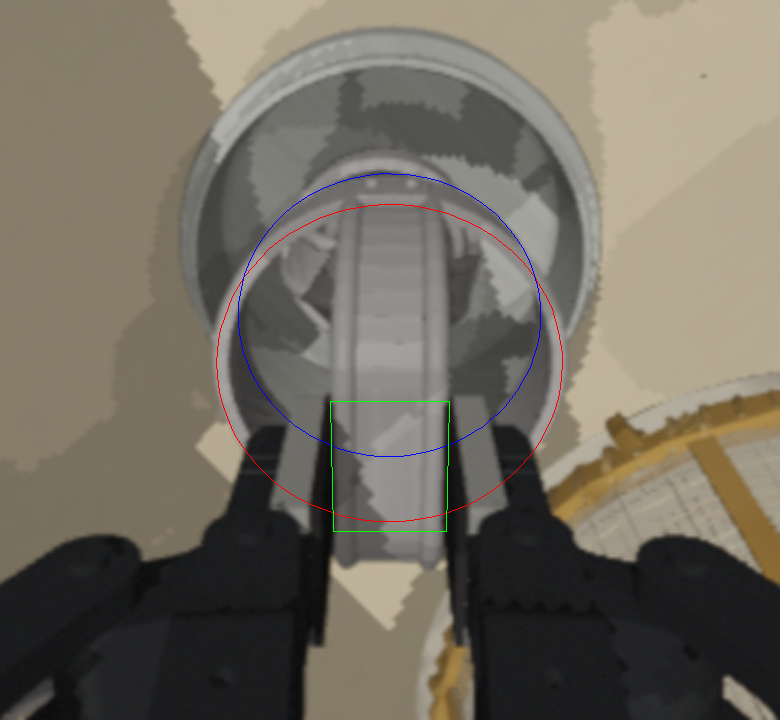

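View pics/o22.png

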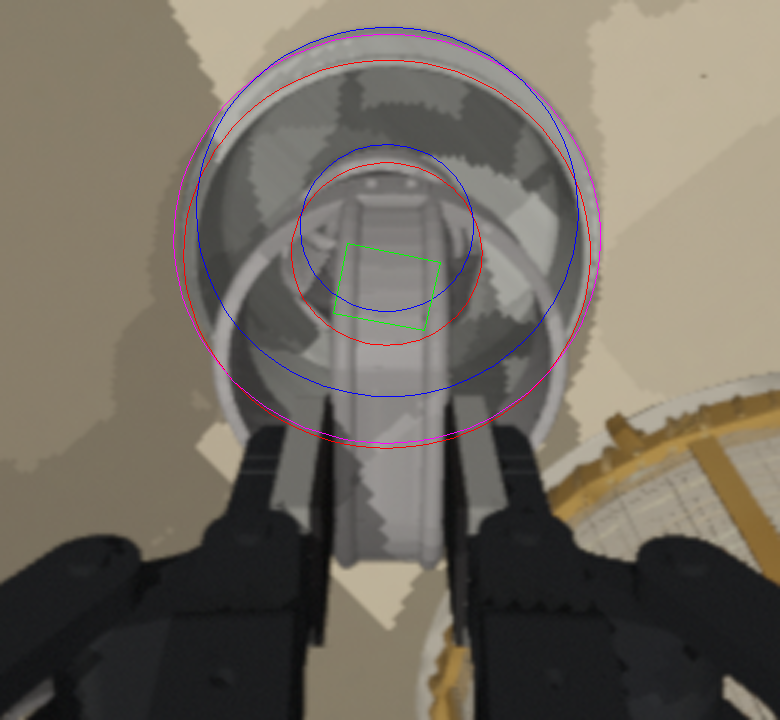

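Call:
apply_moves(targets=[0,0,0,0,0,1,1,0,0,0,0,0,1.5,1,0,0,0,0,0,1.5,1,0,0,0,0,0,1.5,1,0,0,0,0,0,1,1,0,0,0,0,0,0.6,1,0,0,0,0,0,0.2,1,0,0,0,0,0,0,1])

```text
clock: 20.52
ee_pos: [0.5831, 0.0632, 0.0644]
ee_rot: [-180.0, -0.0, 139.9]
force: [0.4, 0.3, 0.3]
gripper_width: 0.208
```

Call:
apply_moves(targets=[0,0,0,0,0,0.2,1,0,0,0,0,0,0.1,1,0,0,0,0,0,0,1,0,0,0,0,0,0,1])

```text
clock: 20.85
ee_pos: [0.5838, 0.0632, 0.0624]
ee_rot: [180.0, 0.0, 139.9]
force: [-0.2, 0.5, -1.0]
gripper_width: 0.209
```

Call:
apply_moves(targets=[0,0,0,0,0,0.1,1,0,0,0,0,0,0.1,1,0,0,0,0,0,0,1,0,0,0,0,0,0,1])

```text
clock: 21.18
ee_pos: [0.5842, 0.0634, 0.061]
ee_rot: [179.9, 0.1, 139.9]
force: [-0.3, 0.7, 4.9]
gripper_width: 0.209
```

Contact at the expected height. Releasing and rising.

Call:
apply_moves(targets=[0,0,0,0,0,-0.1,2,0,0,0,0,0,0,3.5,0,0,0,0,0,0,4,0,0,0,0,0,0,4,0,0,0,0,0,-1.5,4,0,0,0,0,0,-3,4,0,0,0,0,0,-3,4,0,0,0,0,0,-3,4])

```text
clock: 21.85
ee_pos: [0.5825, 0.0631, 0.1659]
ee_rot: [-179.9, -0.1, 139.9]
force: [0.4, 0.1, -0.5]
gripper_width: 0.468
```

Call:
apply_moves(targets=[0,0,0,0,0,0,4,0,0,0,0,0,0,4,0,0,0,0,0,0,4])

```text
clock: 22.1
ee_pos: [0.5832, 0.0631, 0.1653]
ee_rot: [-180.0, -0.0, 139.9]
force: [-0.2, -0.3, -0.3]
gripper_width: 0.463
```

```bash
python3 snap.py w15;python3 - <<'E'
from ov import *
draw("w15","o23",{"l":(.585,.0638,140),"tin":(.5825,.0645)},(150,100,410,340),3,zb=.003)
E
```

```text
22.1 [0.5832 0.0631 0.1653] [-1.7998e+02 -2.0000e-02  1.3992e+02] [-0.2 -0.3 -0.3] 0.463
```

View pics/o23.png

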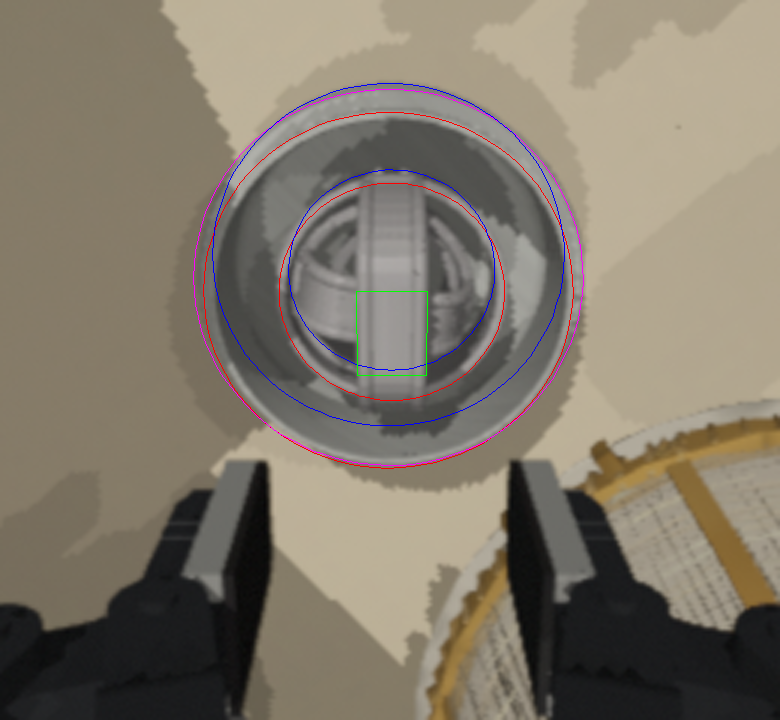

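View pics/w15.png

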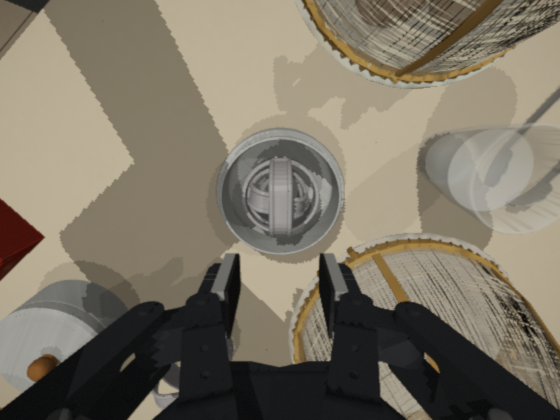

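Call:
apply_moves(targets=[0,0,0,-3,-1.75,-1,4,0,0,0,-3,-1.75,-1,4,0,0,0,-3.05,-1.75,0,4,0,0,0,-3.05,-1.75,0,4,0,0,0,-3.05,-1.75,0,4,0,0,0,-3.05,-1.75,0,4,0,0,-7.1,0,0,0,4,0,0,-7.1,0,0,0,4])

```text
clock: 22.82
ee_pos: [0.654, -0.1368, 0.1818]
ee_rot: [-179.9, -0.3, 154.2]
force: [-1.4, 0.9, -0.6]
gripper_width: 0.472
```

Call:
apply_moves(targets=[0,0,-7.1,0,0,0,4,0,0,-7.1,0,0,0,4,0,0,-7.1,0,0,0,4,0,0,-7.1,0,0,0,4,0,0,-7.1,0,0,0,4,0,0,-7.1,0,0,0,4,0,0,-7.1,0,0,0,4,0,0,-7.1,0,0,0,4])

```text
clock: 23.48
ee_pos: [0.6538, -0.134, 0.1829]
ee_rot: [179.8, -0.2, -148.7]
force: [0.6, -0.7, -1.0]
gripper_width: 0.469
```

Call:
apply_moves(targets=[0,0,-7.1,0,0,0,4,0,0,-7.1,0,0,0,4,0,0,-7.1,0,0,0,4,0,0,-7.1,0,0,0,4,0,0,-7.1,0,0,0,4,0,0,0,0,0,0,4,0,0,0,0,0,0,4,0,0,0,0,0,0,4])

```text
clock: 24.15
ee_pos: [0.6544, -0.1342, 0.1844]
ee_rot: [179.9, -0.0, -113.7]
force: [-0.1, 0.3, -0.9]
gripper_width: 0.466
```

```bash
python3 snap.py w16;python3 - <<'E'
from ov import *
draw("w16","o24",{"L":(.655,-.135,-113),"lid":(.56,-.22)},(0,0,560,420),1.4)
E
```

```text
24.15 [ 0.6544 -0.1342  0.1844] [ 1.7986e+02 -2.0000e-02 -1.1373e+02] [-0.1  0.3 -0.9] 0.466
```

View pics/o24.png

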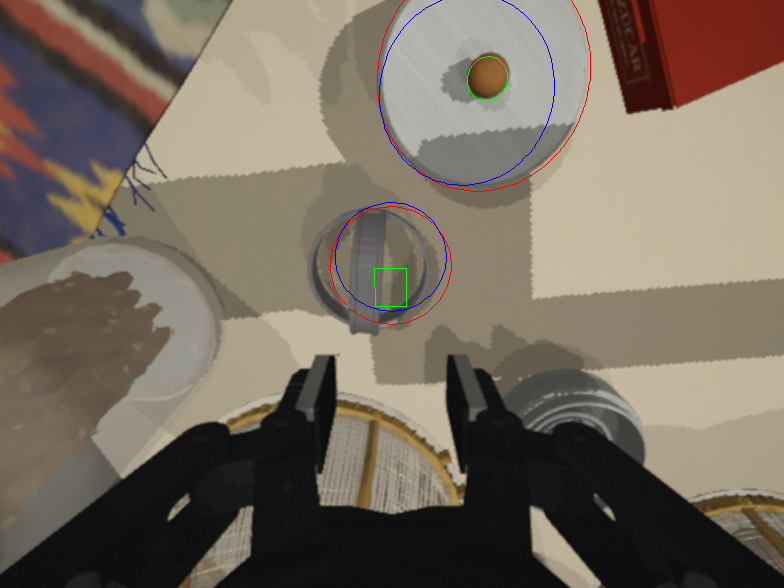

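```bash
python3 - <<'E'
from ov import *
st=dict(np.load("pics/w16.npz"))
for z in(0,.1,.2):print(ray("wrist",(157,215),z,st).round(3), ray("wrist",(130,300),z,st).round(3))
top=cv2.imread("pics/top0.png")
cv2.imwrite("pics/jar.png",cv2.resize(top[10:200,250:380],None,fx=4,fy=3.1))
draw("w16","o25",{"L":(.669,-.141,-111)},(200,130,330,260),5)
E
```

```text
[ 0.794 -0.158  0.   ] [ 0.88  -0.076  0.   ]
[ 0.742 -0.172  0.1  ] [ 0.802 -0.115  0.1  ]
[ 0.69  -0.187  0.2  ] [ 0.724 -0.155  0.2  ]
```

View pics/o25.png

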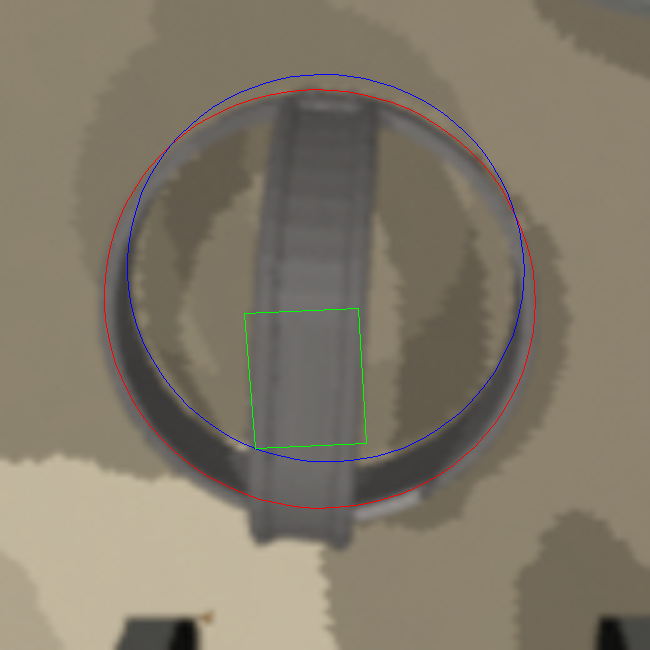

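View pics/jar.png

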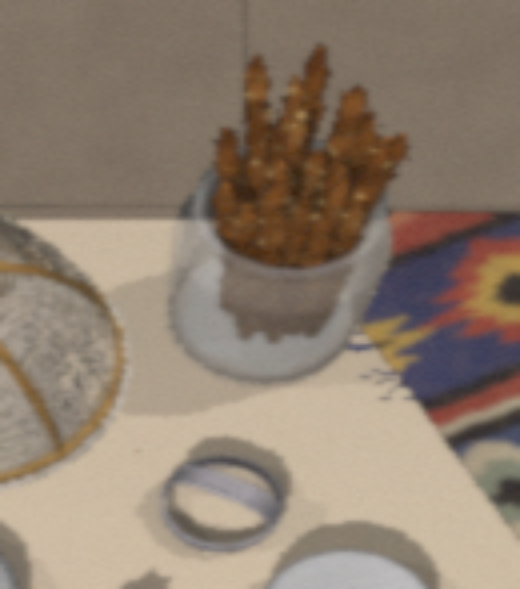

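Call:
apply_moves(targets=[0,0,4.3,0,0,0,4,0,0,0,-0.4,-1.55,2,4,0,0,0,0,0,3,4,0,0,0,0,0,3,4,0,0,0,0,0,1.5,4,0,0,0,0,0,0.7,4,0,0,0,0,0,0,4,0,0,0,0,0,0,4])

```text
clock: 24.87
ee_pos: [0.6707, -0.1381, 0.0843]
ee_rot: [-180.0, 0.0, -117.9]
force: [-0.0, 0.9, 0.1]
gripper_width: 0.471
```

Call:
apply_moves(targets=[0,0,0,0,0,0,4,0,0,0,0,0,0,4])

```text
clock: 25.03
ee_pos: [0.6721, -0.1386, 0.0865]
ee_rot: [-179.8, 0.0, -117.9]
force: [0.7, -0.9, -0.5]
gripper_width: 0.47
```

```bash
python3 snap.py w17;python3 - <<'E'
from ov import *
draw("w17","o26",{"L":(.670,-.138,-118)},(180,130,380,320),4)
E
```

```text
25.0333 [ 0.6721 -0.1386  0.0865] [-1.7975e+02  4.0000e-02 -1.1790e+02] [ 0.7 -0.9 -0.5] 0.47
```

View pics/o26.png

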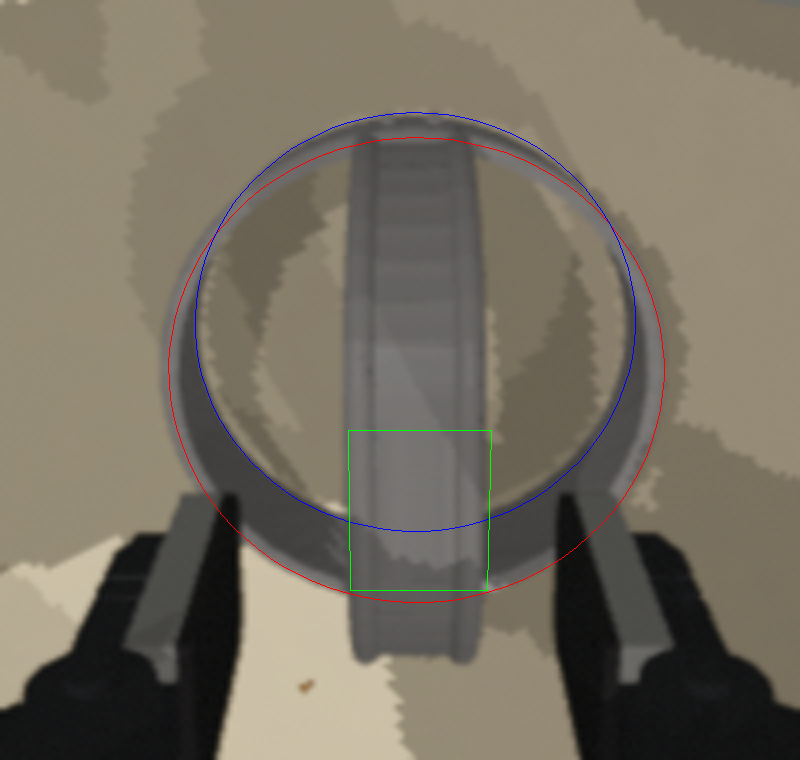

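Call:
apply_moves(targets=[0,0,0,0,0.2,0.8,4,0,0,0,0,0,0.8,4,0,0,0,0,0,0,4,0,0,0,0,0,0,4,0,0,0,0,0,0,4])

```text
clock: 25.5
ee_pos: [0.6684, -0.137, 0.0672]
ee_rot: [179.9, -0.0, -117.9]
force: [0.1, -0.4, 0.9]
gripper_width: 0.468
```

Call:
apply_moves(targets=[0,0,0,0,0,-0.15,3,0,0,0,0,0,0,1.5,0,0,0,0,0,0,1,0,0,0,0,0,0,1,0,0,0,0,0,0,1])

```text
clock: 25.92
ee_pos: [0.6694, -0.1374, 0.07]
ee_rot: [-179.9, 0.0, -117.9]
force: [-0.0, -0.4, 1.5]
gripper_width: 0.205
```

Call:
apply_moves(targets=[0,0,0,0,0,-1,1,0,0,0,0,0,-3,1,0,0,0,0,0,-3,1,0,0,0,0,0,-3,1,0,0,0,0,0,-1,1,0,0,0,0,0,0,1,0,0,0,0,0,0,1])

```text
clock: 26.5
ee_pos: [0.6691, -0.1371, 0.1793]
ee_rot: [-180.0, 0.0, -117.9]
force: [0.6, 0.5, -2.5]
gripper_width: 0.208
```

Call:
apply_moves(targets=[0,0,0,-2.3,2.8,0,1,0,0,0,-2.3,2.85,0,1,0,0,0,-2.3,2.85,0,1,0,0,0,-2.3,2.85,0,1,0,0,0,-2.3,2.85,0,1,0,0,0,-2.3,2.8,0,1,0,0,0,0,0,1,1,0,0,0,0,0,0,1])

```text
clock: 27.17
ee_pos: [0.5798, 0.0663, 0.1645]
ee_rot: [179.6, -0.2, -117.7]
force: [-1.3, 0.3, -1.7]
gripper_width: 0.206
```

Call:
apply_moves(targets=[0,0,0,0,0,1,1,0,0,0,0,0,0,1,0,0,0,0,0,0,1,0,0,0,0,0,0,1])

```text
clock: 27.5
ee_pos: [0.5831, 0.0632, 0.1585]
ee_rot: [179.9, -0.0, -118.0]
force: [0.1, 0.3, -0.3]
gripper_width: 0.207
```

```bash
python3 snap.py w18;python3 - <<'E'
from ov import *
s=dict(np.load("pics/w18.npz"));zb=s["ee_pos"][2]-.070;x,y=s["ee_pos"][:2]+[.0008,-.0008];print(x,y,zb)
draw("w18","o27",{"L":(x,y,-118)},(150,120,410,360),3,zb=zb)
draw("w18","o28",{"l":(.585,.0637,140),"tin":(.5825,.0645)},(150,120,410,360),3,zb=.003)
E
```

```text
27.5 [0.5831 0.0632 0.1585] [ 1.7994e+02 -4.0000e-02 -1.1798e+02] [ 0.1  0.3 -0.3] 0.207
0.5839022648759133 0.062414037224449596 0.08852716324370041
```

View pics/o27.png

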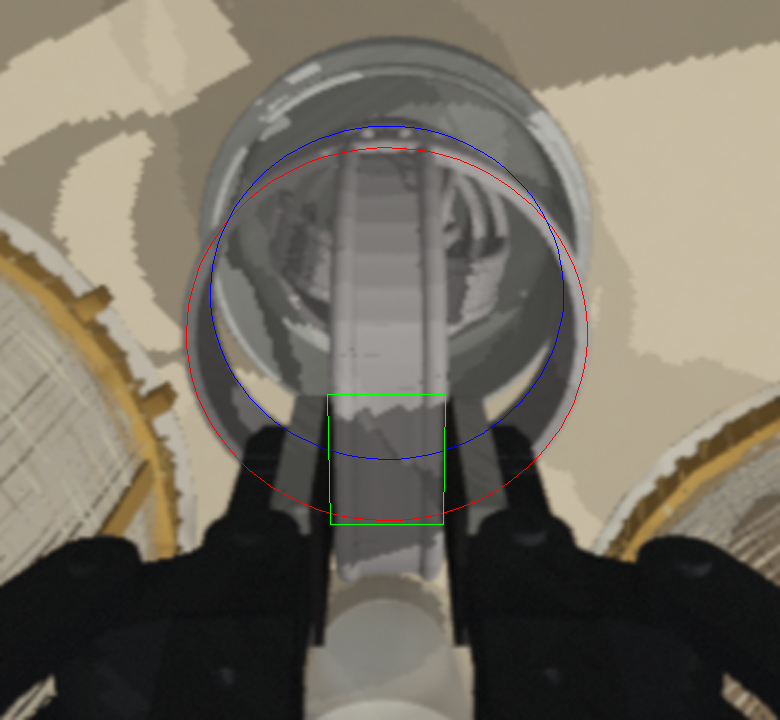

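View pics/o28.png

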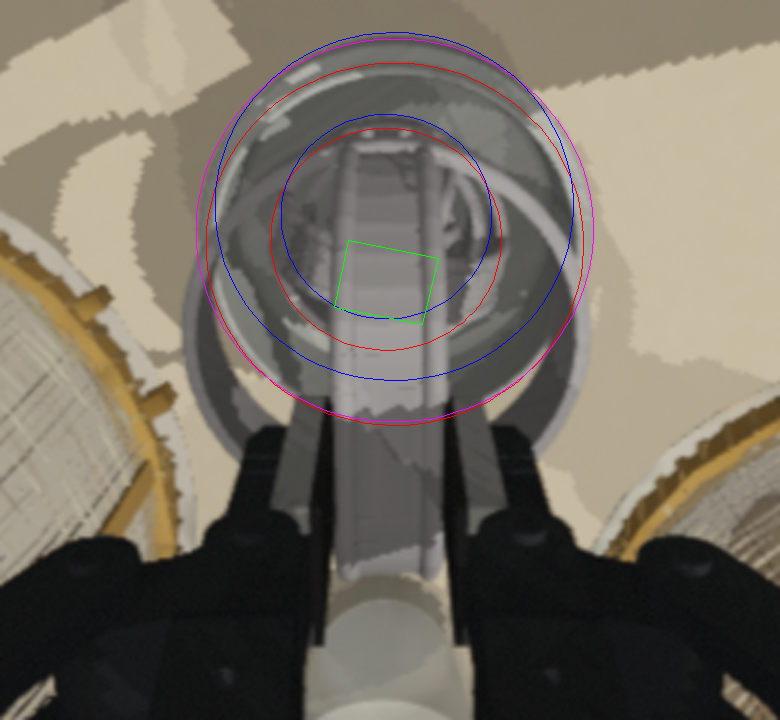

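Call:
apply_moves(targets=[0,0,0,-0.15,0,1,1,0,0,0,0,0,1.5,1,0,0,0,0,0,1.5,1,0,0,0,0,0,1.5,1,0,0,0,0,0,1.2,1,0,0,0,0,0,0.8,1,0,0,0,0,0,0.3,1,0,0,0,0,0,0,1])

```text
clock: 28.22
ee_pos: [0.5832, 0.0656, 0.0803]
ee_rot: [179.9, -0.0, -117.9]
force: [-0.1, -0.0, -1.0]
gripper_width: 0.21
```

Call:
apply_moves(targets=[0,0,0,0,0,0.3,1,0,0,0,0,0,0.1,1,0,0,0,0,0,0,1,0,0,0,0,0,0,1])

```text
clock: 28.55
ee_pos: [0.5842, 0.0657, 0.078]
ee_rot: [-179.9, 0.0, -117.9]
force: [-0.7, 0.6, -1.2]
gripper_width: 0.205
```

Call:
apply_moves(targets=[0,0,0,0,0,0.3,1,0,0,0,0,0,0.1,1,0,0,0,0,0,0,1,0,0,0,0,0,0,1])

```text
clock: 28.88
ee_pos: [0.5837, 0.0657, 0.0732]
ee_rot: [180.0, -0.0, -117.9]
force: [0.1, 0.7, -1.2]
gripper_width: 0.209
```

Call:
apply_moves(targets=[0,0,0,0,0,0.1,1,0,0,0,0,0,0,1,0,0,0,0,0,0,1])

```text
clock: 29.13
ee_pos: [0.5841, 0.0656, 0.0728]
ee_rot: [-180.0, 0.0, -117.9]
force: [-0.0, -0.2, 1.1]
gripper_width: 0.208
```

Call:
apply_moves(targets=[0,0,0,0,0,0.1,1,0,0,0,0,0,0,1])

```text
clock: 29.3
ee_pos: [0.5844, 0.0654, 0.0726]
ee_rot: [-179.9, 0.0, -117.9]
force: [-0.5, -1.1, 4.6]
gripper_width: 0.204
```

Call:
apply_moves(targets=[0,0,0,0,0,-0.1,2,0,0,0,0,0,0,3.5,0,0,0,0,0,0,4,0,0,0,0,0,0,4,0,0,0,0,0,-1.5,4,0,0,0,0,0,-3,4,0,0,0,0,0,-3,4,0,0,0,0,0,-3,4])

```text
clock: 29.97
ee_pos: [0.5829, 0.0658, 0.1774]
ee_rot: [179.9, -0.1, -117.9]
force: [0.0, 0.6, 0.9]
gripper_width: 0.464
```

Call:
apply_moves(targets=[0,0,0,0,0,0,4,0,0,0,0,0,0,4,0,0,0,0,0,0,4])

```text
clock: 30.22
ee_pos: [0.5836, 0.0658, 0.1768]
ee_rot: [180.0, -0.0, -117.9]
force: [0.0, -0.5, -1.1]
gripper_width: 0.469
```

```bash
python3 snap.py w19;python3 - <<'E'
from ov import *
draw("w19","o29",{"L":(.5849,.0648,-118),"tin":(.5825,.0645)},(150,100,410,340),3,zb=.003)
draw("w19","o30",{},(150,100,410,340),3,zb=.003)
E
```

```text
30.2167 [0.5836 0.0658 0.1768] [ 1.7997e+02 -1.0000e-02 -1.1788e+02] [ 0.  -0.5 -1.1] 0.469
```

View pics/o29.png

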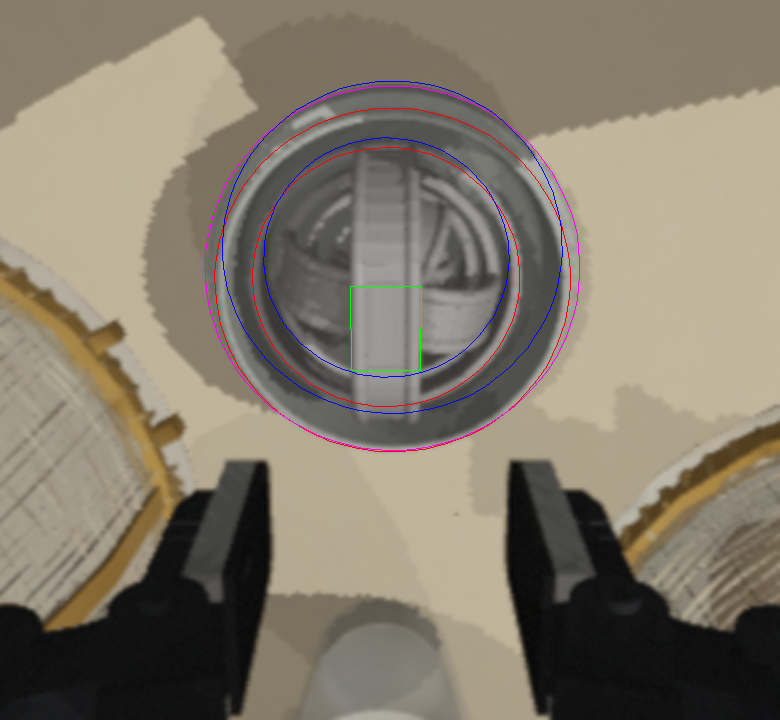

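View pics/o30.png

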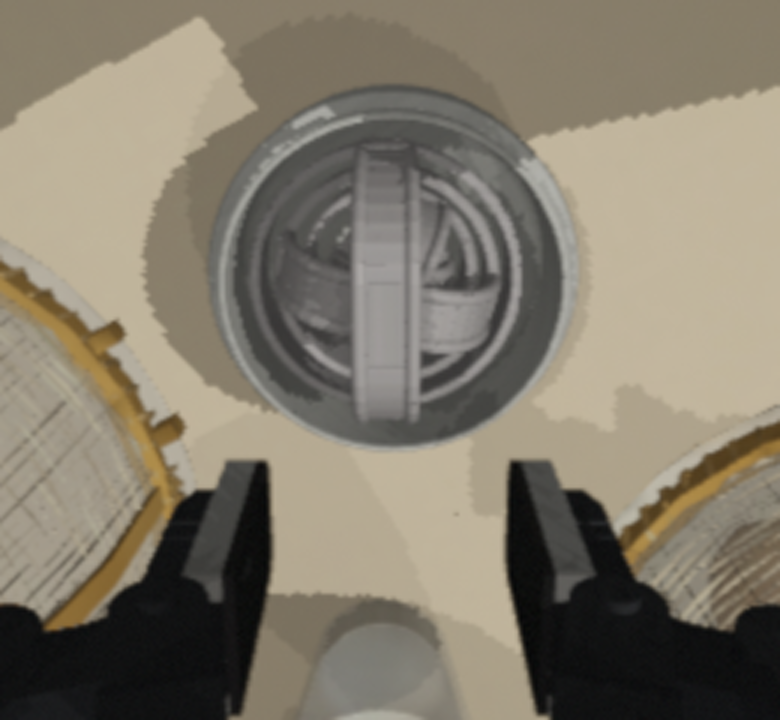

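Call:
apply_moves(targets=[0,0,0,3.3,-1.4,-1,4.5,0,0,0,3.3,-1.42,0,4.5,0,0,0,3.3,-1.42,0,4.5,0,0,0,3.3,-1.42,0,4.5,0,0,0,3.3,-1.42,0,4.5,0,0,0,3.3,-1.42,0,4.5,0,0,0,3.3,-1.42,0,4.5,0,0,0,3.3,-1.42,0,4.5])

```text
clock: 30.93
ee_pos: [0.559, -0.2218, 0.1848]
ee_rot: [179.8, 0.0, -117.9]
force: [1.0, 0.6, -0.1]
gripper_width: 0.528
```

Call:
apply_moves(targets=[0,0,7.1,0,0,0,4.5,0,0,7.1,0,0,0,4.5,0,0,7.1,0,0,0,4.5,0,0,7.1,0,0,0,4.5,0,0,7.1,0,0,0,4.5,0,0,7.1,0,0,0,4.5,0,0,7.1,0,0,0,4.5,0,0,7.1,0,0,0,4.5])

```text
clock: 31.6
ee_pos: [0.5594, -0.2201, 0.1846]
ee_rot: [179.9, -0.2, -175.0]
force: [-0.5, 1.0, 0.3]
gripper_width: 0.532
```

Call:
apply_moves(targets=[0,0,5.3,0,0,0,4.5,0,0,0,0,0,0,4.5,0,0,0,0,0,0,4.5,0,0,0,0,0,0,4.5])

```text
clock: 31.93
ee_pos: [0.56, -0.2204, 0.186]
ee_rot: [179.9, -0.1, -179.9]
force: [0.6, 0.1, 0.3]
gripper_width: 0.526
```

```bash
python3 snap.py w20;python3 - <<'E'
from ov import *
draw("w20","o31",{"lid":(.5595,-.2205)},(150,90,410,330),3)
E
```

```text
31.9333 [ 0.56   -0.2204  0.186 ] [ 1.7994e+02 -1.1000e-01 -1.7986e+02] [0.6 0.1 0.3] 0.526
```

View pics/o31.png

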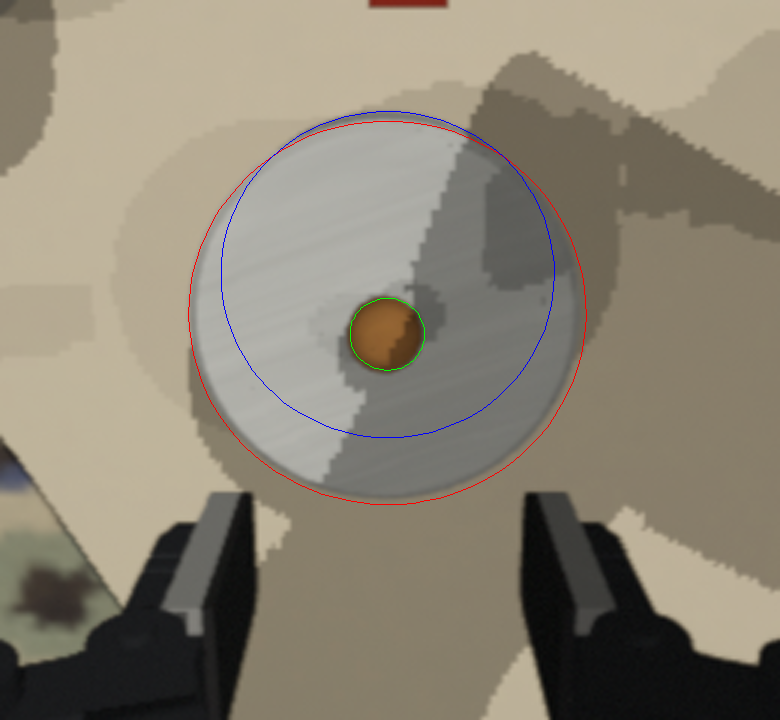

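Call:
apply_moves(targets=[0,0,0,0.05,0,2,4.5,0,0,0,0,0,3,4.5,0,0,0,0,0,3,4.5,0,0,0,0,0,2.3,4.5,0,0,0,0,0,1.3,4.5,0,0,0,0,0,0.6,4.5,0,0,0,0,0,0,4.5,0,0,0,0,0,0,4.5])

```text
clock: 32.65
ee_pos: [0.5607, -0.221, 0.0664]
ee_rot: [-180.0, 0.1, -180.0]
force: [-1.1, -0.3, 1.2]
gripper_width: 0.527
```

Call:
apply_moves(targets=[0,0,0,0,0,0,4.5,0,0,0,0,0,0,4.5,0,0,0,0,0,0,4.5])

```text
clock: 32.9
ee_pos: [0.5612, -0.2213, 0.0672]
ee_rot: [-179.9, 0.2, -180.0]
force: [0.1, -0.4, -0.8]
gripper_width: 0.526
```

```bash
python3 snap.py w21
```

```text
32.9 [ 0.5612 -0.2213  0.0672] [-1.7991e+02  1.6000e-01 -1.7998e+02] [ 0.1 -0.4 -0.8] 0.526
```

View pics/w21.png

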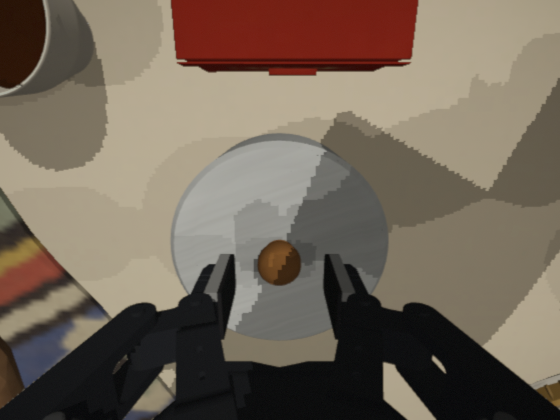

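Call:
apply_moves(targets=[0,0,0,0.2,0.08,0.5,4.5,0,0,0,0,0,0.15,4.5,0,0,0,0,0,0,4.5,0,0,0,0,0,0,4.5,0,0,0,0,0,0,4.5])

```text
clock: 33.37
ee_pos: [0.5579, -0.2198, 0.0586]
ee_rot: [180.0, -0.0, -180.0]
force: [-0.1, 0.3, -0.8]
gripper_width: 0.53
```

Call:
apply_moves(targets=[0,0,0,-0.1,0,-0.2,4.5,0,0,0,0,0,0,3,0,0,0,0,0,0,1.5,0,0,0,0,0,0,1,0,0,0,0,0,0,1,0,0,0,0,0,0,1], squeeze=40)

```text
clock: 33.87
ee_pos: [0.5596, -0.2202, 0.0615]
ee_rot: [-180.0, 0.1, -180.0]
force: [1.1, -0.4, 2.9]
gripper_width: 0.236
```

Call:
apply_moves(targets=[0,0,0,0,0,-1,1,0,0,0,0,0,-2,1,0,0,0,0,0,-3,1,0,0,0,0,0,-3,1,0,0,0,0,0,-3,1,0,0,0,0,0,0,1,0,0,0,0,0,0,1,0,0,0,0,0,0,1])

```text
clock: 34.53
ee_pos: [0.5586, -0.2196, 0.18]
ee_rot: [180.0, -0.1, -180.0]
force: [0.1, 1.1, -2.1]
gripper_width: 0.231
```

```bash
python3 snap.py w22; python3 - <<'E'
from ov import *
s=dict(np.load("pics/w22.npz"))
draw("w22","o32",{"lid":(s["ee_pos"][0],s["ee_pos"][1])},(100,90,460,390),2.2,zb=s["ee_pos"][2]-.061)
E
```

```text
34.5333 [ 0.5586 -0.2196  0.18  ] [ 1.7996e+02 -7.0000e-02 -1.7998e+02] [ 0.1  1.1 -2.1] 0.231
```

View pics/o32.png

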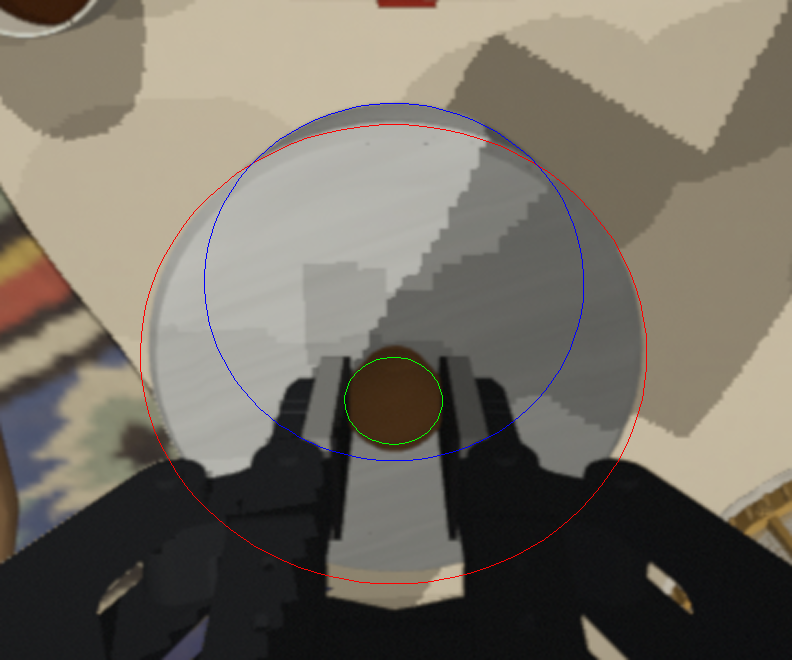

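Call:
apply_moves(targets=[0,0,0,-0.2,2.8,0,1,0,0,0,-0.3,3.2,0,1,0,0,0,-0.3,3.3,0,1,0,0,0,-0.3,3.3,0,1,0,0,0,-0.3,3.3,0,1,0,0,0,-0.3,3.3,0,1,0,0,0,-0.3,3.3,0,1,0,0,0,-0.3,3.2,0,1])

```text
clock: 35.25
ee_pos: [0.5803, 0.0389, 0.178]
ee_rot: [180.0, -0.3, -180.0]
force: [0.2, 0.4, -0.7]
gripper_width: 0.238
```

Call:
apply_moves(targets=[0,0,0,-0.1,2,0,1,0,0,0,0,0.7,0,1,0,0,0,0,0,0,1,0,0,0,0,0,0,1,0,0,0,0,0,0,1])

```text
clock: 35.67
ee_pos: [0.5824, 0.0629, 0.1798]
ee_rot: [-180.0, -0.1, 179.9]
force: [-0.2, -1.0, -1.2]
gripper_width: 0.236
```

```bash
python3 snap.py w23; python3 - <<'E'
from ov import *
s=dict(np.load("pics/w23.npz"))
im=get_image("top")[:,:,::-1];cv2.imwrite("pics/top23.png",im)
im=get_image("side")[:,:,::-1];cv2.imwrite("pics/side23.png",im)
draw("w23","o33",{"tin":(.5826,.0648)},(100,90,460,390),2.2)
draw("side23","o34",{"tin":(.5826,.0648),"lid":(.5826,.0648)},(180,150,330,270),5,n="side",zb=s["ee_pos"][2]-.0615)
E
```

```text
35.6667 [0.5824 0.0629 0.1798] [-1.7996e+02 -1.1000e-01  1.7995e+02] [-0.2 -1.  -1.2] 0.236
```

View pics/o33.png

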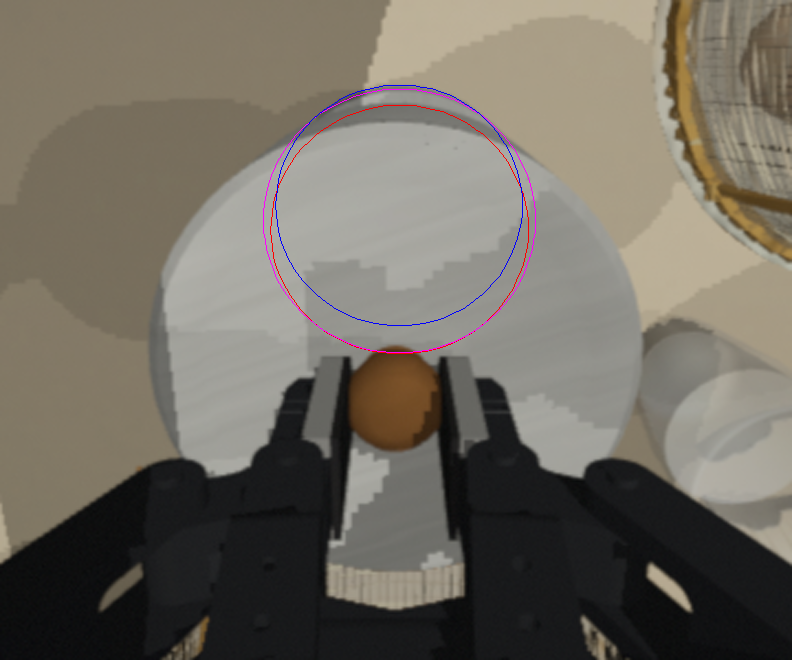

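View pics/o34.png

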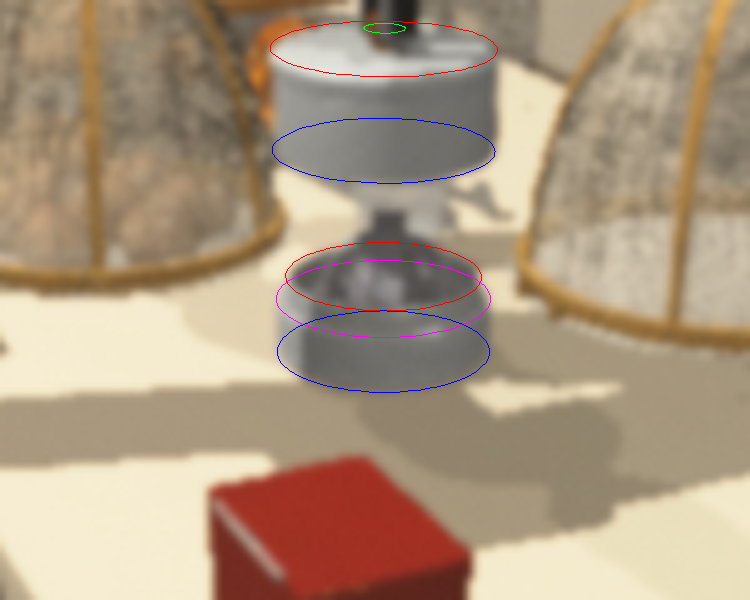

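Call:
apply_moves(targets=[0,0,0,-0.08,0.15,1,1,0,0,0,0,0,1.5,1,0,0,0,0,0,1.5,1,0,0,0,0,0,1.3,1,0,0,0,0,0,0.8,1,0,0,0,0,0,0.3,1,0,0,0,0,0,0,1,0,0,0,0,0,0,1])

```text
clock: 36.48
ee_pos: [0.584, 0.0654, 0.1172]
ee_rot: [-180.0, 0.0, -180.0]
force: [-0.4, 0.1, -1.2]
gripper_width: 0.233
```

Call:
apply_moves(targets=[0,0,0,0,0,0,1,0,0,0,0,0,0,1])

```text
clock: 36.65
ee_pos: [0.5846, 0.0656, 0.1181]
ee_rot: [-180.0, 0.1, -180.0]
force: [-0.4, 0.3, -1.8]
gripper_width: 0.241
```

```bash
python3 snap.py w24; python3 - <<'E'
from ov import *
s=dict(np.load("pics/w24.npz"))
im=get_image("top")[:,:,::-1];cv2.imwrite("pics/top24.png",im)
im=get_image("side")[:,:,::-1];cv2.imwrite("pics/side24.png",im)
draw("top24","o35",{"tin":(.5826,.0648)},(190,150,290,250),6,n="top")
draw("side24","o36",{"tin":(.5826,.0648)},(200,160,310,250),7,n="side",zb=s["ee_pos"][2]-.0615)
E
```

```text
36.65 [0.5846 0.0656 0.1181] [-1.8000e+02  1.3000e-01 -1.7998e+02] [-0.4  0.3 -1.8] 0.241
```

View pics/o36.png

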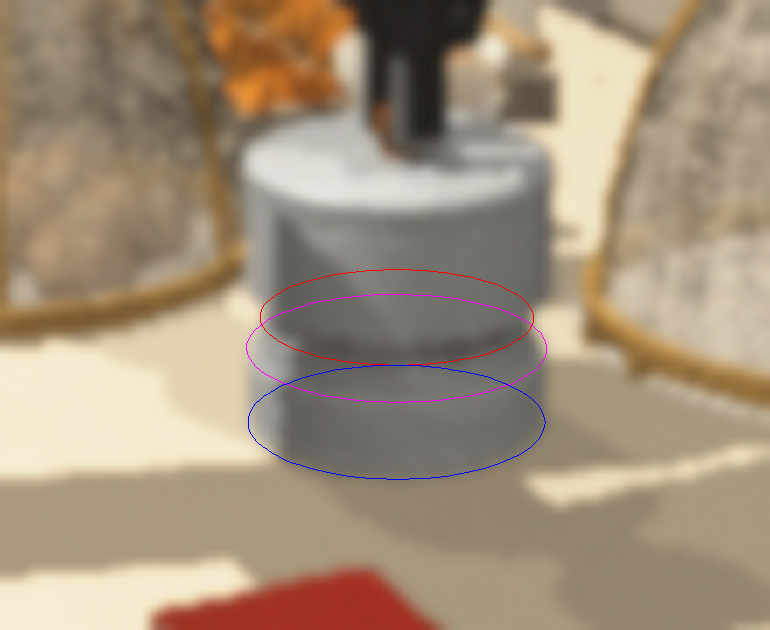

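Call:
apply_moves(targets=[0,0,0,0.1,-0.1,0.4,1,0,0,0,0,0,0.4,1,0,0,0,0,0,0.4,1,0,0,0,0,0,0.3,1,0,0,0,0,0,0,1,0,0,0,0,0,0,1])

```text
clock: 37.3
ee_pos: [0.5823, 0.0646, 0.1011]
ee_rot: [180.0, -0.1, -180.0]
force: [0.1, 0.5, -1.0]
gripper_width: 0.235
```

Call:
apply_moves(targets=[0,0,0,0,0,0.3,1,0,0,0,0,0,0.2,1,0,0,0,0,0,0.1,1,0,0,0,0,0,0,1,0,0,0,0,0,0,1])

```text
clock: 37.72
ee_pos: [0.5827, 0.0646, 0.0957]
ee_rot: [180.0, -0.0, -180.0]
force: [-0.6, -0.1, -1.4]
gripper_width: 0.236
```

Call:
apply_moves(targets=[0,0,0,0,0,0.1,1,0,0,0,0,0,0,1,0,0,0,0,0,0,1])

```text
clock: 37.97
ee_pos: [0.5828, 0.0646, 0.0948]
ee_rot: [-180.0, 0.0, -180.0]
force: [0.5, -0.5, -1.9]
gripper_width: 0.237
```

Call:
apply_moves(targets=[0,0,0,0,0,0.1,1,0,0,0,0,0,0,1,0,0,0,0,0,0,1])

```text
clock: 38.22
ee_pos: [0.5827, 0.0646, 0.0937]
ee_rot: [180.0, -0.0, -180.0]
force: [-0.1, 0.1, -1.8]
gripper_width: 0.236
```

Call:
apply_moves(targets=[0,0,0,0,0,0.1,1,0,0,0,0,0,0,1,0,0,0,0,0,0,1])

```text
clock: 38.47
ee_pos: [0.5828, 0.0647, 0.0935]
ee_rot: [180.0, 0.0, -180.0]
force: [-1.4, 0.6, 1.4]
gripper_width: 0.239
```

Call:
apply_moves(targets=[0,0,0,0,0,0.1,1,0,0,0,0,0,0,1,0,0,0,0,0,0,1])

```text
clock: 38.72
ee_pos: [0.5828, 0.0647, 0.0934]
ee_rot: [-180.0, 0.1, -180.0]
force: [-3.4, 0.2, 6.1]
gripper_width: 0.234
```

The lid bottomed out at TCP z 0.0934, where 0.0935 was expected. Releasing and backing off upward.

Call:
apply_moves(targets=[0,0,0,0,0,-0.1,2.6,0,0,0,0,0,-0.1,4,0,0,0,0,0,0,5,0,0,0,0,0,0,5,0,0,0,0,0,-1,5,0,0,0,0,0,-3,5,0,0,0,0,0,-3,5,0,0,0,0,0,-3,5])

```text
clock: 39.38
ee_pos: [0.5822, 0.0646, 0.1949]
ee_rot: [180.0, -0.1, -180.0]
force: [0.4, -0.5, -0.1]
gripper_width: 0.591
```

Call:
apply_moves(targets=[0,0,0,3,-2,0,5,0,0,0,3,-2,0,5,0,0,0,0,0,0,5,0,0,0,0,0,0,5,0,0,0,0,0,0,5])

```text
clock: 39.8
ee_pos: [0.5232, 0.0245, 0.1944]
ee_rot: [180.0, 0.1, 180.0]
force: [0.9, -1.1, 0.2]
gripper_width: 0.585
```

```bash
python3 snap.py w25; python3 - <<'E'
from ov import *
cv2.imwrite("pics/side25.png",get_image("side")[:,:,::-1]);cv2.imwrite("pics/top25.png",get_image("top")[:,:,::-1])
draw("side25","o37",{"tin":(.5826,.0648),"lid":(.5826,.0648)},(200,160,310,250),7,n="side",zb=.032)
draw("w25","o38",{"lid":(.5826,.0648)},(150,120,460,390),2.5,zb=.032)
E
```

```text
39.8 [0.5232 0.0245 0.1944] [1.7999e+02 8.0000e-02 1.7999e+02] [ 0.9 -1.1  0.2] 0.585
```

View pics/o37.png

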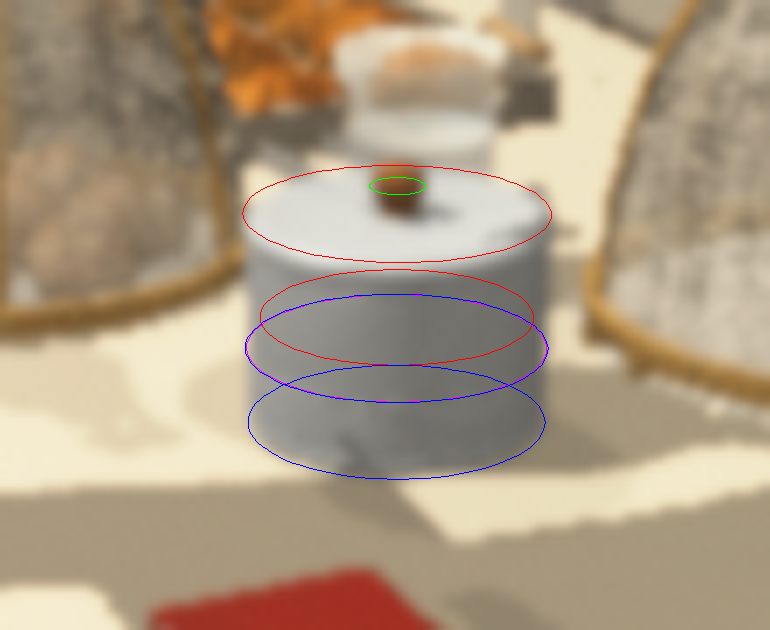

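View pics/o38.png

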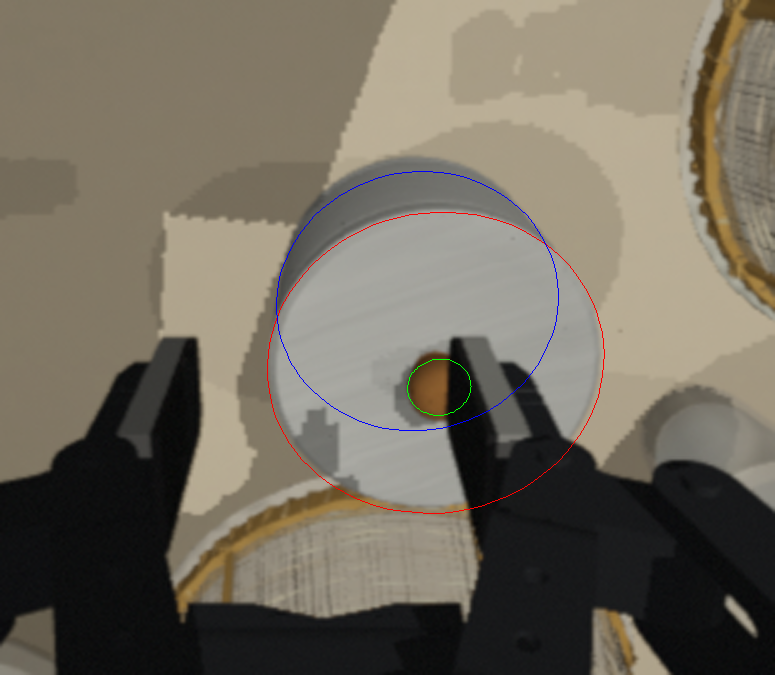

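View pics/top25.png

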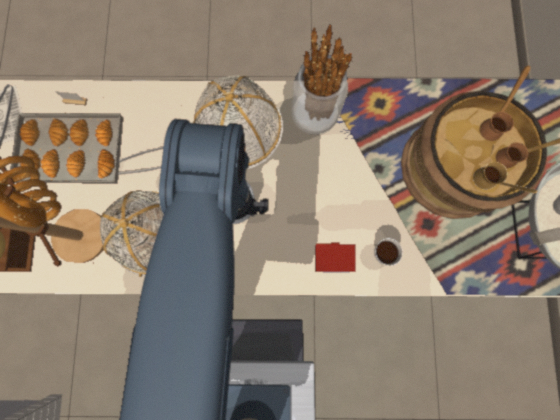

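The lid sits level on the shoulder with no visible gap. The cup, still at (388,250) in the top view, and the glass stand where they were. Handing in.

```bash
python3 -c "
from plant import ctrl
s=ctrl.read_state();print(s['clock'],s['force']);print(ctrl.close_job())"
```

```text
39.95 [-0.68099196 -0.09851541 -0.1981028 ]
the job is handed in; nothing more can be done
None
```

All four cutters are in the tin, placed smallest to largest one inside the other, and the lid is on. The job was handed in at about 40 s of the 109 s allowed, and close_job gave no verdict.

- **Nesting:** each cutter touched the tin floor within about 1 mm of the expected height. The wrist view before the lid went on showed four concentric, level rings.
- **Lid:** it stopped at TCP height 0.0934 m against 0.0935 m expected. Afterwards the side view showed it level on the shoulder with no visible gap.
- **Cup and glass:** the cup is at the same pixel position in the top view as at the start. The glass still stands in the side and wrist views, where I only judged it by eye.
- **Robot:** the gripper was open and clear of everything at hand-in. The highest contact force in the readings after each move was about 7 N.

No check failed. The camera overlays differed from the pictures by up to 2–3 mm in places, and I corrected for that on the closer looks. I regripped the medium cutter once, 2–3 mm higher, so the fingers would clear the small one.

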